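# Transfer the row of samples to the other carrier in the same order

## Task

Move the four sample containers from the full steel carrier into the compartments of the empty one, keeping the row in the same order counted from the pull handle: the container nearest the handle now must stand nearest the handle of the other carrier, and so on to the far end. Do not tip any of them over, and leave all four standing upright on the floor of their compartments.

Things in the scene. Friction and masses are not known exactly. Their poses are not given: they have to be found in the camera images.
- tall_bottle: Tall round white plastic bottle, 46 mm across, shoulder at 64 mm, narrow neck, black screw cap 28 mm across from 84 mm up to the top at 102 mm. Origin: centre of its underside, z up along its axis. At the start it stands on the floor of its compartment (its seat_of_ body), within 6 mm of the middle. 80 to 170 g.
- wide_jar: Low wide-mouthed round white plastic jar, 47 mm across, black screw cap as wide as the jar, 49 mm across, from 60 mm up to the top at 78 mm. Origin: centre of its underside, z up along its axis. At the start it stands on the floor of its compartment (its seat_of_ body), within 6 mm of the middle. 80 to 170 g.
- conical_flask: Amber glass conical flask, 49 mm across the foot, tapering to a 22 mm neck at 54 mm, closed by a black rubber stopper 26 mm across from 80 mm up to the top at 94 mm. Origin: centre of its underside, z up along its axis. At the start it stands on the floor of its compartment (its seat_of_ body), within 6 mm of the middle. 80 to 170 g.
- square_bottle: Square white plastic bottle, 41 x 41 mm and 58 mm to the shoulder, black screw cap 31 mm across from 66 mm up to the top at 84 mm, sides along its x and y axes, within 9 degrees of the compartment's walls. Origin: centre of its underside, z up along its axis. At the start it stands on the floor of its compartment (its seat_of_ body), within 6 mm of the middle. 80 to 170 g.
- seat_of_tall_bottle: The compartment of the full carrier in which the tall bottle stands at the start; it stays there and so records the order. Fixed open box of grey plastic, all four alike: 70.5 mm square outside, 65.5 mm inside, 34 mm high, floor 2 mm thick. Origin: centre of its underside; axes parallel to the full carrier's.
- seat_of_wide_jar: The compartment of the full carrier in which the wide jar stands at the start; it stays there and so records the order. Fixed open box of grey plastic, all four alike: 70.5 mm square outside, 65.5 mm inside, 34 mm high, floor 2 mm thick. Origin: centre of its underside; axes parallel to the full carrier's.
- seat_of_conical_flask: The compartment of the full carrier in which the conical flask stands at the start; it stays there and so records the order. Fixed open box of grey plastic, all four alike: 70.5 mm square outside, 65.5 mm inside, 34 mm high, floor 2 mm thick. Origin: centre of its underside; axes parallel to the full carrier's.
- seat_of_square_bottle: The compartment of the full carrier in which the square bottle stands at the start; it stays there and so records the order. Fixed open box of grey plastic, all four alike: 70.5 mm square outside, 65.5 mm inside, 34 mm high, floor 2 mm thick. Origin: centre of its underside; axes parallel to the full carrier's.
- full_carrier: Fixed steel pan, 82 mm wide (x), 296 mm long (y); a D-shaped pull handle sticks out 31 mm at one end. Holds four separate compartments in a row, with a container in each at the start. Origin: centre of the underside; z up, y along the row towards the handle end. Compartment centres: x = 0, y = 108 (nearest the handle), 36, -36, -108 mm; floors 4 mm, wall tops 36 mm above the origin.
- empty_carrier: Fixed steel pan, 82 mm wide (x), 296 mm long (y); a D-shaped pull handle sticks out 31 mm at one end. Its four compartments (65.5 mm square inside) are part of it and empty at the start. Origin: centre of the underside; z up, y along the row towards the handle end. Compartment centres: x = 0, y = 108 (nearest the handle), 36, -36, -108 mm; floors 4 mm, wall tops 36 mm above the origin.

How it is judged:
By the outcome, as a careful person would: the job done as asked, in the order asked, and still so for the second after the job is handed in, with the robot touching nothing.
It also fails if it takes over 112 s, if anything falls off the work surface, if the arm or the gripper's body presses on something with over 40 N, if the wrist force passes 120 N, or if a joint passes its speed limit or range.

## Robot

A 7-joint arm with a two-finger parallel gripper is mounted at the origin on the work surface. World frame = base frame: x ahead of the robot, y to its left, z up, the work surface at z = 0. Lengths are in m, angles in rad, forces in N, time in s.
With the tool pointing down it reaches from about 0.425 to 0.925 m from the base axis. Payload 6.8 kg.
Tool frame: the origin (TCP) lies at the very end of the fingers, on their centre line; the grasp point (between the pads) lies 19 mm behind it; z points along the fingers, y is the line along which they close (so a half turn about z gives the same grasp; the last joint's range is limited). The gripper opens to 85 mm and grips with 20 to 120 N. Pads are 22 mm wide; open, the fingers measure 114 mm over their backs; the gripper's body (76 mm by 85 mm) begins 54 mm behind the grasp point. The pads swing forward as they close: fully open they stand 13 mm farther back than shut.
Start: joints at [-1.244, 0.477, 0.022, 1.555, -0.011, 1.109, -0.083], TCP at [0.284, 0.612, 0.231] pointing down, gripper open.
Joint ranges: [-2.96, 2.96], [-0.34, 2.1], [-1.41, 1.46], [0.24, 2.44], [-1.37, 4.51], [0.17, 1.92], [-2.96, 2.96]. Speed limits (rad/s): [2.39, 2.39, 3.14, 3.14, 3.14, 3.14, 3.14].

## Interface

Orientations are given as a unit quaternion [w, x, y, z].
In Python, from station import * gives the robot as it stands.
- The arm moves only by the tool jog_arm, never from a script. Its argument "moves" is one flat list of numbers, 7 for each row, row after row: the shift along the tool's x, y, z normalised to -1 to 1, where 1 is 20 mm, then the turn, a rotation vector about the tool's x, y, z normalised to -1 to 1, where 1 is 4 degrees, then the opening, from 0 (shut) to 1 (fully open). In form: [x, y, z, rx, ry, rz, claw, x, y, z, rx, ry, rz, claw, ...]. A call has exactly 8 rows; each row shifts and turns the commanded pose from where the row before left it, along the tool's axes as they then stand; what a row does not reach is not made up. A row lasts 1/12 s, in which the tool goes at most 41.7 mm and 7.16 degrees, less where a joint would pass 70% of its speed; a pose out of reach is approached as far as the arm can. A call with a number of a shift or a turn outside -1 to 1 is refused whole. A call with a gripper value outside its range is refused whole. The fingers move at their own pace and stop on an object; "grip_force" is the grip in N (left out, the last holds). Time passes only in rows, so rows that do not move let the fingers close, or fill a call up. It gives the time, the measured TCP pose, the force, the opening and the grip force at its end, in the units of the state.
- get_obs(): the state, without advancing time (a new reading comes with each control period).
- read_camera(name): name is "scene" or "side" or "wrist"; returns a dict with "color" (400x640x3 uint8, blue, green, red), "fx", "fy", "cx", "cy" (pixels), "k1" (the pictures are not rectified: a ray, as slopes to the right and down, at radius r is drawn at 1 + k1 r^2 times it, then the intrinsics apply), "rvec" (rotation vector, rad) and "tvec" (3), from world to camera coordinates, as OpenCV has them. Camera axes: x right, y down, z forward; pixel columns grow to the right and rows downward; lengths in m; the calibration is good to about 2 mm. A picture is of the moment at which its call begins. There is no depth.
- hand_in(): hands the job in; it is judged then, once.
The state is a dict: "t": time; "q": joint angles; "joint_vel": joint speeds; "joint_torque": joint torques, N m; "eef_pos": TCP position; "tool_rot": TCP orientation; "contact_force": force on the tool from outside, world axes, zero at the start; "torque": the same for the moment, N m; "gripper_width": opening from 0.0 (shut) to 1.0 (fully open); "grasp_force": force on a finger pad.
Only numpy, scipy, OpenCV 4.12 (cv2) and the standard library are available. Lean on these libraries where they do the work, as an engineer would, in place of code of your own. Each camera call takes 0.05 s, during which the arm holds its last target. There are 200 camera calls.

## Working session

There is one attempt and no reset: what is moved stays moved. The work goes in short steps, Python scripts to look and compute and a tool call to move; the robot and the scene stay as the last step left them, time stands still between calls to the robot, and variables do not carry over. Pictures are saved under pics/ and viewed, at most 14 in all, crops included, and the job is handed in when it is done.

Besides the shell and the picture viewer there is one more tool, called after ">>>" as name(argument=value, ...) on one line, values as JSON. jog_arm: Moves the arm, as the interface text tells. Scaled input: -1 to 1 covers 20 mm each way for a shift and 4 degrees each way for a turn. Its arguments: {"type":"object","properties":{"moves":{"type":"array"},"grip_force":{"type":"number"}},"required":["moves"]}

```bash
mkdir -p pics; ls; python3 - <<'E'
from station import *
import cv2
o=get_obs(); print({k:o[k] for k in('t','eef_pos','tool_rot','gripper_width')})
for n in('scene','side','wrist'):
    c=read_camera(n); cv2.imwrite(f'pics/{n}0.png',c['color']); print(n,{k:c[k] for k in c if k!='color'})
E
```

```text
pics
{'t': 0.0, 'eef_pos': array([0.28410443, 0.61165953, 0.2303515 ]), 'tool_rot': array([-1.22068011e-04,  2.15691818e-01,  9.76461081e-01, -8.84441024e-04]), 'gripper_width': 1.0020967484249037}
scene {'fx': 390.1386251659993, 'fy': 390.1386251659993, 'cx': 330.5473664860364, 'cy': 203.64447797605985, 'k1': -0.07741645415314137, 'rvec': array([ 1.64131221,  1.76199433, -0.85419756]), 'tvec': array([ 0.03505254, -0.31000275,  1.48421252])}
side {'fx': 386.19633980192384, 'fy': 386.19633980192384, 'cx': 316.4509106085447, 'cy': 203.4860843866273, 'k1': -0.042847442664324636, 'rvec': array([ 2.31958781, -0.8216211 ,  0.2996739 ]), 'tvec': array([-0.40819862,  0.28704997,  0.8318144 ])}
wrist {'fx': 323.02287249794955, 'fy': 323.02287249794955, 'cx': 315.1207930676693, 'cy': 202.24052685428745, 'k1': 0.006272487826218966, 'rvec': array([-2.44195402, -1.5580886 , -0.21754754]), 'tvec': array([-0.67312941, -0.03574897,  0.37898367])}
```

View pics/scene0.png

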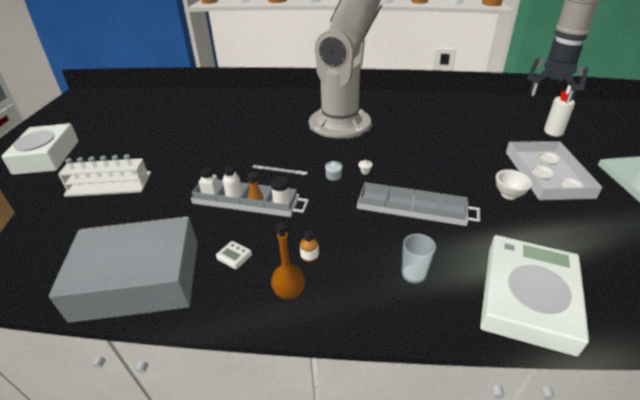

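View pics/side0.png

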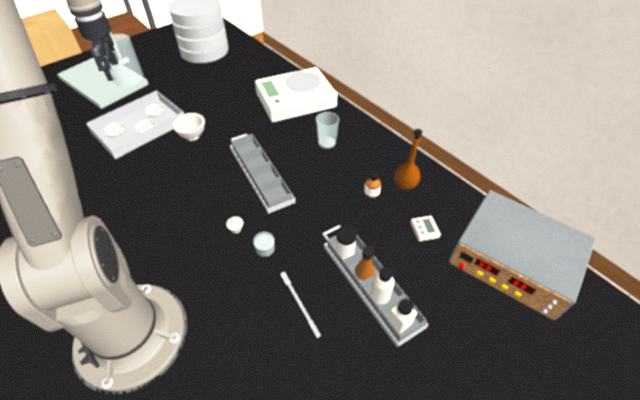

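View pics/wrist0.png

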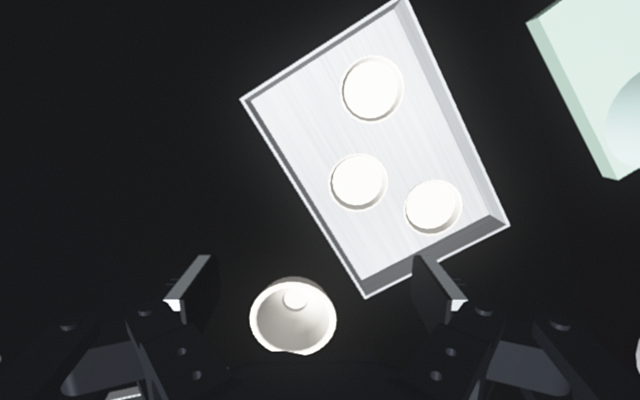

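The scene view shows the full carrier at about (250,195), with its handle at right (303,204). Counted from the handle, the order is jar, flask, tall bottle, square bottle. The empty carrier is at (415,203), with its handle at right (474,213). The side view shows the same two at (375,285) and (262,172), with both handles at the upper left. The wrist camera sees only the tray and bowl.

```bash
cat > h.py <<'E'
import numpy as np, cv2
from scipy.spatial.transform import Rotation as R
def ray(c,px):
    K=np.array([[c['fx'],0,c['cx']],[0,c['fy'],c['cy']],[0,0,1]])
    u=cv2.undistortPoints(np.array(px,float).reshape(-1,1,2),K,np.array([c['k1'],0,0,0,0])).reshape(-1,2)
    M=R.from_rotvec(c['rvec']).as_matrix()
    return -M.T@c['tvec'], np.c_[u,np.ones(len(u))]@M
def plane(c,px,z):
    o,d=ray(c,px); return o+d*((z-o[2])/d[:,2])[:,None]
def proj(c,P):
    K=np.array([[c['fx'],0,c['cx']],[0,c['fy'],c['cy']],[0,0,1]])
    return cv2.projectPoints(np.array(P,float).reshape(-1,1,3),c['rvec'],c['tvec'],K,np.array([c['k1'],0,0,0,0]))[0].reshape(-1,2)
E
python3 - <<'E'
import cv2,numpy as np
s=cv2.imread('pics/scene0.png');d=cv2.imread('pics/side0.png')
def cr(i,x,y,w,h): return cv2.convertScaleAbs(cv2.resize(i[y:y+h,x:x+w],(400,300),interpolation=cv2.INTER_CUBIC),alpha=1.3)
# scale scene x: 400/133=3
A=np.vstack([np.hstack([cr(s,185,155,133,100),cr(s,350,155,133,100)]),np.hstack([cr(d,310,220,133,133) if 0 else cr(d,305,215,160,130),cr(d,220,120,133,100)])])
cv2.imwrite('pics/crops.png',A)
E
```

```text
(no output)
```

View pics/crops.png

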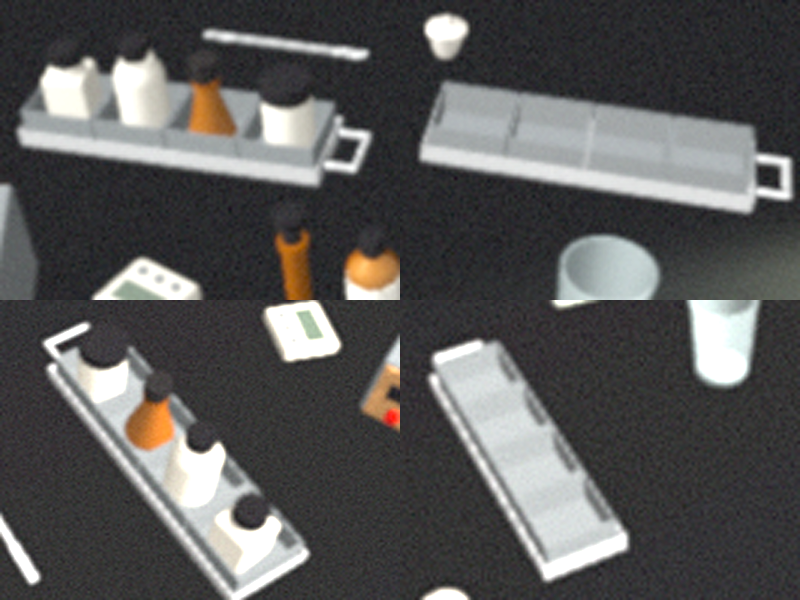

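```bash
python3 - <<'E'
from station import *
from h import *
np.set_printoptions(precision=3,suppress=True)
s=read_camera('scene');d=read_camera('side')
print('empty scene bottom L,R',plane(s,[(357,208),(467,225)],0)[:,:2])
print('empty side bottom far,right,handle-left',plane(d,[(269,212.5),(295.5,202),(231,148)],0)[:,:2])
print('full scene',plane(s,[(191.7,202.5),(292,216)],0)[:,:2])
print('full side',plane(d,[(399,344),(428,325.5),(325,246)],0)[:,:2])
caps=[('jar',(285/3.0075+185,71/3+155),(104/2.5+305,(335-300)/2.308+215),.078),('flask',(204/3.0075+185,55/3+155),(160/2.5+305,76/2.308+215),.094),('tall',(137/3.0075+185,38/3+155),(204/2.5+305,127/2.308+215),.102),('sq',(70/3.0075+185,43/3+155),(250/2.5+305,200/2.308+215),.084)]
for n,a,b,z in caps: print(n,plane(s,[a],z+.004)[0,:2],plane(d,[b],z+.004)[0,:2])
E
```

```text
empty scene bottom L,R [[0.509 0.078]
 [0.562 0.371]]
empty side bottom far,right,handle-left [[0.433 0.092]
 [0.512 0.077]
 [0.488 0.387]]
full scene [[ 0.514 -0.397]
 [ 0.554 -0.098]]
full side [[ 0.443 -0.382]
 [ 0.523 -0.394]
 [ 0.481 -0.089]]
jar [ 0.496 -0.134] [ 0.513 -0.128]
flask [ 0.498 -0.206] [ 0.511 -0.204]
tall [ 0.486 -0.27 ] [ 0.496 -0.272]
sq [ 0.471 -0.342] [ 0.482 -0.342]
```

```bash
cat >> h.py <<'E'
def yaw(o):
    w,x,y,z=o['tool_rot']; m=R.from_quat([x,y,z,w]).as_matrix(); return np.degrees(np.arctan2(m[1,1],m[0,1])),m
def plan(o,tgt,psi,n):
    "tool-frame rows (normalised) from the pose now to tgt (m), tool-y heading psi (deg), straight, in n rows"
    p0,m=yaw(o); d=(np.array(tgt)-o['eef_pos'])/n; dp=(psi-p0)/n
    print('step mm',d*1000,'tilt z',m[:,2])
    for i in range(n):
        a=np.radians(p0+dp*i); yt=np.array([np.cos(a),np.sin(a)]); xt=np.array([-yt[1],yt[0]])
        print(np.round([d[:2]@xt/.02,d[:2]@yt/.02,-d[2]/.02,0,0,-dp/4],2).tolist())
E
python3 - <<'E'
from station import *
from h import *
np.set_printoptions(precision=3,suppress=True)
o=get_obs();c=read_camera('wrist');p,m=yaw(o)
C,_=ray(c,[(320,200)]); print('cam',C,'in tool',m.T@(C-o['eef_pos'])); print(m.T@R.from_rotvec(c['rvec']).as_matrix().T)
plan(o,(.50,.24,.33),-10,24)
E
```

```text
cam [0.22  0.641 0.373] in tool [ 0.07  -0.001 -0.143]
[[-0.    -0.961 -0.276]
 [ 1.    -0.    -0.   ]
 [-0.    -0.276  0.961]]
step mm [  8.99  -15.498   4.132] tilt z [-0.    -0.001 -1.   ]
[-0.73, -0.51, -0.21, 0.0, 0.0, 0.78]
[-0.76, -0.47, -0.21, 0.0, 0.0, 0.78]
[-0.79, -0.43, -0.21, 0.0, 0.0, 0.78]
[-0.81, -0.39, -0.21, 0.0, 0.0, 0.78]
[-0.83, -0.34, -0.21, 0.0, 0.0, 0.78]
[-0.85, -0.3, -0.21, 0.0, 0.0, 0.78]
[-0.86, -0.25, -0.21, 0.0, 0.0, 0.78]
[-0.87, -0.2, -0.21, 0.0, 0.0, 0.78]
[-0.88, -0.15, -0.21, 0.0, 0.0, 0.78]
[-0.89, -0.11, -0.21, 0.0, 0.0, 0.78]
[-0.89, -0.06, -0.21, 0.0, 0.0, 0.78]
[-0.9, -0.01, -0.21, 0.0, 0.0, 0.78]
[-0.89, 0.04, -0.21, 0.0, 0.0, 0.78]
[-0.89, 0.09, -0.21, 0.0, 0.0, 0.78]
[-0.89, 0.14, -0.21, 0.0, 0.0, 0.78]
[-0.88, 0.19, -0.21, 0.0, 0.0, 0.78]
[-0.86, 0.23, -0.21, 0.0, 0.0, 0.78]
[-0.85, 0.28, -0.21, 0.0, 0.0, 0.78]
[-0.83, 0.33, -0.21, 0.0, 0.0, 0.78]
[-0.82, 0.37, -0.21, 0.0, 0.0, 0.78]
[-0.79, 0.42, -0.21, 0.0, 0.0, 0.78]
[-0.77, 0.46, -0.21, 0.0, 0.0, 0.78]
[-0.74, 0.5, -0.21, 0.0, 0.0, 0.78]
[-0.72, 0.54, -0.21, 0.0, 0.0, 0.78]
```

>>> jog_arm(moves=[-0.73, -0.5, -0.2, 0, 0, 0.78, 1, -0.76, -0.47, -0.2, 0, 0, 0.78, 1, -0.79, -0.43, -0.2, 0, 0, 0.78, 1, -0.81, -0.39, -0.2, 0, 0, 0.78, 1, -0.83, -0.34, -0.2, 0, 0, 0.78, 1, -0.85, -0.3, -0.2, 0, 0, 0.78, 1, -0.86, -0.25, -0.2, 0, 0, 0.78, 1, -0.87, -0.2, -0.2, 0, 0, 0.78, 1], grip_force=40)

```text
t: 0.97
eef_pos: [0.3569, 0.4876, 0.2635]
tool_rot: [-0.0, 0.423, 0.906, 0.0]
contact_force: [0.6, -0.1, -0.5]
gripper_width: 1.003
grasp_force: 0.0
```

>>> jog_arm(moves=[-0.88, -0.15, -0.2, 0, 0, 0.78, 1, -0.89, -0.1, -0.2, 0, 0, 0.78, 1, -0.9, -0.05, -0.2, 0, 0, 0.78, 1, -0.9, 0, -0.2, 0, 0, 0.78, 1, -0.9, 0.04, -0.2, 0, 0, 0.78, 1, -0.9, 0.09, -0.2, 0, 0, 0.78, 1, -0.9, 0.14, -0.2, 0, 0, 0.78, 1, -0.88, 0.2, -0.2, 0, 0, 0.78, 1])

```text
t: 1.63
eef_pos: [0.4306, 0.3626, 0.2958]
tool_rot: [-0.0, 0.61, 0.793, 0.0]
contact_force: [0.8, 0.7, -0.0]
gripper_width: 0.999
grasp_force: 0.0
```

>>> jog_arm(moves=[-0.86, 0.23, -0.2, 0, 0, 0.78, 1, -0.85, 0.28, -0.2, 0, 0, 0.78, 1, -0.83, 0.33, -0.2, 0, 0, 0.78, 1, -0.82, 0.37, -0.2, 0, 0, 0.78, 1, -0.8, 0.42, -0.2, 0, 0, 0.78, 1, -0.77, 0.46, -0.2, 0, 0, 0.78, 1, -0.74, 0.5, -0.2, 0, 0, 0.78, 1, -0.72, 0.54, -0.2, 0, 0, 0.78, 1])

```text
t: 2.3
eef_pos: [0.503, 0.2389, 0.3277]
tool_rot: [-0.0, 0.767, 0.642, 0.0]
contact_force: [0.4, 0.0, 0.3]
gripper_width: 1.001
grasp_force: 0.0
```

```bash
python3 - <<'E'
from station import *
from h import *
import time
for i in range(3): c=read_camera('wrist')
o=get_obs(); print(o['t'],o['eef_pos'],yaw(o)[0],o['contact_force'])
cv2.imwrite('pics/w1.png',c['color'])
import pickle; pickle.dump(c,open('w1.pkl','wb'))
plan(o,(.50,-.16,.33),-7.3,24)
E
```

```text
2.45 [0.50340584 0.23865675 0.32780349] -10.04890360303082 [0.17025633 0.94375078 0.49347908]
step mm [ -0.14191007 -16.6106981    0.09152117] tilt z [ 8.57411133e-04  2.05158025e-04 -9.99999611e-01]
[-0.82, 0.14, -0.0, 0.0, 0.0, -0.03]
[-0.82, 0.14, -0.0, 0.0, 0.0, -0.03]
[-0.82, 0.13, -0.0, 0.0, 0.0, -0.03]
[-0.82, 0.13, -0.0, 0.0, 0.0, -0.03]
[-0.82, 0.13, -0.0, 0.0, 0.0, -0.03]
[-0.82, 0.13, -0.0, 0.0, 0.0, -0.03]
[-0.82, 0.13, -0.0, 0.0, 0.0, -0.03]
[-0.82, 0.13, -0.0, 0.0, 0.0, -0.03]
[-0.82, 0.12, -0.0, 0.0, 0.0, -0.03]
[-0.82, 0.12, -0.0, 0.0, 0.0, -0.03]
[-0.82, 0.12, -0.0, 0.0, 0.0, -0.03]
[-0.82, 0.12, -0.0, 0.0, 0.0, -0.03]
[-0.82, 0.12, -0.0, 0.0, 0.0, -0.03]
[-0.82, 0.12, -0.0, 0.0, 0.0, -0.03]
[-0.82, 0.11, -0.0, 0.0, 0.0, -0.03]
[-0.82, 0.11, -0.0, 0.0, 0.0, -0.03]
[-0.82, 0.11, -0.0, 0.0, 0.0, -0.03]
[-0.82, 0.11, -0.0, 0.0, 0.0, -0.03]
[-0.82, 0.11, -0.0, 0.0, 0.0, -0.03]
[-0.82, 0.11, -0.0, 0.0, 0.0, -0.03]
[-0.82, 0.11, -0.0, 0.0, 0.0, -0.03]
[-0.82, 0.1, -0.0, 0.0, 0.0, -0.03]
[-0.82, 0.1, -0.0, 0.0, 0.0, -0.03]
[-0.82, 0.1, -0.0, 0.0, 0.0, -0.03]
```

View pics/w1.png

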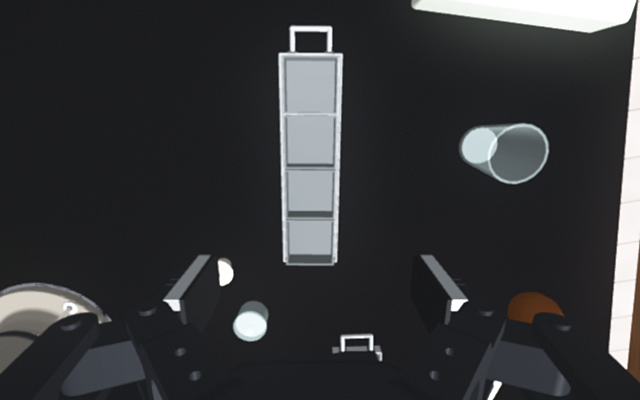

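The empty carrier stands upright in the picture, handle at the top (311,38). Its rim corners are near (280,53), (342,53), (336,265) and (284,265), with dividers at rows 113, 167 and 218. The full carrier's handle is at (357,345).

>>> jog_arm(moves=[-0.8, 0.14, 0, 0, 0, 0, 1, -0.8, 0.14, 0, 0, 0, 0, 1, -0.8, 0.14, 0, 0, 0, 0, 1, -0.8, 0.14, 0, 0, 0, 0, 1, -0.8, 0.14, 0, 0, 0, -0.1, 1, -0.8, 0.13, 0, 0, 0, -0.1, 1, -0.8, 0.13, 0, 0, 0, -0.1, 1, -0.8, 0.13, 0, 0, 0, -0.1, 1])

```text
t: 3.12
eef_pos: [0.5022, 0.1085, 0.3274]
tool_rot: [-0.0, 0.756, 0.655, 0.0]
contact_force: [0.9, 0.4, 0.2]
gripper_width: 0.998
grasp_force: 0.0
```

>>> jog_arm(moves=[-0.8, 0.12, 0, 0, 0, -0.1, 1, -0.8, 0.12, 0, 0, 0, -0.1, 1, -0.8, 0.12, 0, 0, 0, 0, 1, -0.8, 0.12, 0, 0, 0, 0, 1, -0.8, 0.12, 0, 0, 0, 0, 1, -0.8, 0.12, 0, 0, 0, 0, 1, -0.8, 0.12, 0, 0, 0, 0, 1, -0.8, 0.12, 0, 0, 0, 0, 1])

```text
t: 3.78
eef_pos: [0.5041, -0.0208, 0.3273]
tool_rot: [-0.0, 0.751, 0.66, 0.0]
contact_force: [0.8, 0.2, -0.0]
gripper_width: 1.006
grasp_force: 0.0
```

>>> jog_arm(moves=[-0.8, 0.12, 0, 0, 0, 0, 1, -0.8, 0.12, 0, 0, 0, 0, 1, -0.8, 0.12, 0, 0, 0, 0, 1, -0.8, 0.12, 0, 0, 0, 0, 1, -0.8, 0.12, 0, 0, 0, 0, 1, -0.8, 0.12, 0, 0, 0, 0, 1, -0.8, 0.12, 0, 0, 0, 0, 1, -0.8, 0.12, 0, 0, 0, 0, 1])

```text
t: 4.45
eef_pos: [0.5064, -0.15, 0.3274]
tool_rot: [-0.0, 0.751, 0.66, 0.0]
contact_force: [0.2, 0.8, -0.9]
gripper_width: 1.002
grasp_force: 0.0
```

```bash
python3 - <<'E'
from station import *
from h import *
import pickle
np.set_printoptions(precision=4,suppress=True)
c=pickle.load(open('w1.pkl','rb')); g=cv2.cvtColor(c['color'],cv2.COLOR_BGR2GRAY)
m=(g>60).astype(np.uint8); m[:,:265]=0; m[:,360:]=0; m[290:]=0
for r in range(55,268,15):
    xs=np.where(m[r])[0]; a,b=xs.min()-.5,xs.max()+.5
    P=plane(c,[(a,r),(b,r)],.02); print(r,a,b,P[:,:2].ravel(), 'w',np.linalg.norm(P[1]-P[0])*1e3)
col=np.where(m[:,300])[0]; print('rows',col.min(),col.max())
print(' '.join(map(str,g[48:272,312])))
for i in range(3): c=read_camera('wrist')
o=get_obs(); print(o['t'],o['eef_pos'],yaw(o)[0])
pickle.dump(c,open('w2.pkl','wb')); cv2.imwrite('pics/w2.png',c['color'])
E
```

```text
55 277.5 343.5 [0.4819 0.379  0.5652 0.3638] w 84.64895408581901
70 277.5 342.5 [0.4781 0.3615 0.5612 0.3464] w 84.37937535137755
85 277.5 342.5 [0.4743 0.3436 0.5583 0.3283] w 85.41566259198999
100 278.5 341.5 [0.4716 0.325  0.5541 0.31  ] w 83.81510661787075
115 278.5 341.5 [0.4676 0.3062 0.551  0.291 ] w 84.86614330672634
130 278.5 341.5 [0.4634 0.2869 0.5479 0.2714] w 85.94170455377495
145 279.5 340.5 [0.4605 0.2668 0.5434 0.2517] w 84.27968796375202
160 279.5 340.5 [0.4561 0.2465 0.5401 0.2312] w 85.37113665308841
175 279.5 339.5 [0.4517 0.2256 0.5354 0.2103] w 85.0705923218561
190 280.5 339.5 [0.4485 0.204  0.5319 0.1887] w 84.76112799511348
205 280.5 339.5 [0.4438 0.182  0.5283 0.1665] w 85.89611481689887
220 280.5 338.5 [0.439  0.1594 0.5232 0.144 ] w 85.58340332866642
235 281.5 338.5 [0.4355 0.1359 0.5194 0.1205] w 85.26111386594887
250 281.5 337.5 [0.4305 0.1121 0.514  0.0967] w 84.92607111015944
265 285.5 333.5 [0.4313 0.0864 0.5039 0.0731] w 73.81602781979983
rows 25 265
35 34 33 26 93 213 245 222 183 155 136 133 147 170 184 185 185 186 184 185 185 186 186 186 185 185 185 184 184 185 184 183 184 184 183 184 184 184 183 183 184 185 184 185 184 184 183 183 184 184 183 185 184 184 184 182 182 183 182 181 182 183 181 175 172 196 201 174 178 184 183 183 182 184 183 183 180 182 181 182 181 181 180 181 180 181 181 182 181 182 182 181 181 181 181 181 181 181 180 181 181 182 181 182 181 181 180 181 181 179 179 180 180 180 173 141 91 77 105 146 156 127 145 176 181 178 179 179 179 179 179 178 180 180 178 179 179 177 180 178 178 179 179 179 179 180 178 180 178 178 179 179 179 180 178 179 177 178 179 179 180 180 158 99 75 79 80 78 93 134 159 139 146 175 181 178 178 178 178 178 178 179 178 179 178 177 178 177 177 179 178 179 178 178 179 178 180 178 179 178 179 178 178 179 179 171 138 89 75 78 79 79 79 76 84 123 153 105 46 29 33 34 35 34
4.6 [ 0.5064 -0.1502  0.3274] -7.596916598937296
```

View pics/w2.png

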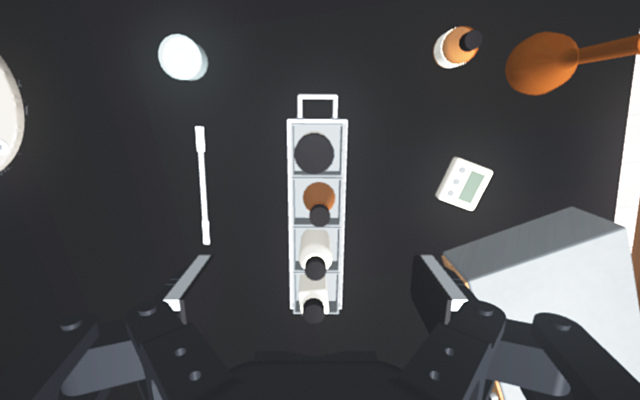

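The full carrier's pan spans (288,119)-(348,119) at the handle end and (290,312)-(341,312) at the far end. Cap centres: jar (314,153), flask stopper (319,216), tall bottle (315,268), square bottle (313,312).

```bash
python3 - <<'E'
from h import *
import pickle
np.set_printoptions(precision=4,suppress=True)
c=pickle.load(open('w1.pkl','rb'))
def car(c,rows,mid):
    P=plane(c,[(mid(r),r) for r in rows],.036)[:,:2]; print(P); d=P[0]-P[-1]; print('yaw',np.degrees(np.arctan2(-d[0],d[1])),'len',np.linalg.norm(d),'mean of 3 dividers',P[1:4].mean(0)); return P
car(c,[54,114,168,219.5,265],lambda r:310.5-(r-54)*(1.0/195)*1)
c=pickle.load(open('w2.pkl','rb')); g=cv2.cvtColor(c['color'],cv2.COLOR_BGR2GRAY)
m=(g>75).astype(np.uint8); m[:,:275]=0; m[:,360:]=0
for r in (122,135,177,225,272,295,305): xs=np.where(m[r])[0]; print(r,xs.min(),xs.max(),(xs.min()+xs.max())/2)
print(g[112:320,298]); print(g[112:320,338])
# caps
for n,x,y,z,rad in (('jar',314,153,.082,22),('flask',319,216,.098,13),('tall',315,268,.106,13),('sq',313,312,.088,13)):
    k=(g<60).astype(np.uint8)
    if n=='jar': 
        num,l,st,ce=cv2.connectedComponentsWithStats(k[125:176,294:340].copy()); i=l[y-125,x-294]; print('blob',st[i],ce[i]+[294,125])
    print(n,plane(c,[(x,y)],z)[0,:2])
s=cv2.resize(c['color'][110:330,270:370],None,fx=2.7,fy=2.7,interpolation=cv2.INTER_CUBIC); cv2.imwrite('pics/w2c.png',s)
E
```

```text
[[0.5235 0.3702]
 [0.51   0.3   ]
 [0.4967 0.2305]
 [0.4827 0.1578]
 [0.4692 0.0878]]
yaw -10.876744716240005 len 0.28755192643499056 mean of 3 dividers [0.4965 0.2294]
122 286 348 317.0
135 286 347 316.5
177 287 346 316.5
225 288 345 316.5
272 289 343 316.0
295 289 342 315.5
305 289 342 315.5
[253 252 254 255 255 239 179 229 255 255 253 207 221 230 230 229 230 230
 231 229 230 230 230 230 230 232 233 224 195 153 113  88  72  69  71  74
  73  74  72  74  72  73  72  73  74  72  72  71  72  68  65  68  81 113
 163 210 231 233 209 135 105 113 156 209 209 180 207 229 229 229 228 228
 228 228 228 228 228 229 228 228 227 227 227 228 227 228 227 227 227 227
 228 227 227 227 227 228 227 227 227 228 227 228 228 229 223 188 125 106
 111 109 108 116 168 214 194 185 223 228 227 228 227 227 227 227 227 228
 228 228 228 228 228 228 228 227 227 228 228 227 226 225 225 222 221 221
 220 221 221 221 202 146 116 108 106 107 109 110 111 138 191 207 190 222
 230 228 227 228 228 228 227 225 225 224 222 221 219 219 219 217 215 216
 226 233 238 237 235 231 228 221 188 142 123 119 111 103 104 102 101 100
 1
[... 326 characters left out ...]
7 208
 208 206 200 199 200 199 198 199 198 198 200 197 194 193 194 193 193 193
 194 192 187 176 173 173 173 173 175 171 175 175 170 159 157 143 113 108
 110 113 116 121 162 208 205 179 205 179 148 149 147 141 138 137 138 138
 138 143 150 151 147 146 145 146 146 152 161 163 163 160 157 158 159 160
 161 169 179 183 181 180 180 182 185 189 195 199 198 204 218 216 187 206
 211 197 198 200 200 200 200 199 198 202 210 213 212 212 214 220 223 225
 229 234 235 234 235 236 242 244 244 244 239 221 214 213 215 233 246 217
 192 197 202 182 107  55  52  53  54  54]
blob [   0    0   46   51 2345] [316.5006 150.0068]
jar [ 0.507  -0.1333]
flask [ 0.503  -0.2075]
tall [ 0.4894 -0.2719]
sq [ 0.4765 -0.3465]
```

View pics/w2c.png

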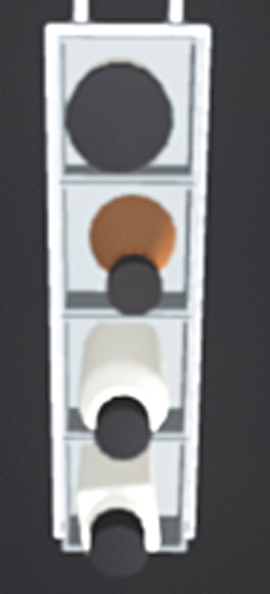

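>>> jog_arm(moves=[0.1, 0, 1, 0, 0, 0, 1, 0.1, 0, 1, 0, 0, 0, 1, 0.1, 0, 1, 0, 0, 0, 1, 0.1, 0, 1, 0, 0, 0, 1, 0.1, 0, 1, 0, 0, 0, 1, 0.1, -0.1, 1, 0, 0, 0, 1, 0.1, 0, 1, 0, 0, 0, 1, 0.1, 0, 1, 0, 0, 0, 1])

```text
t: 5.27
eef_pos: [0.5071, -0.1309, 0.1664]
tool_rot: [-0.0, 0.751, 0.661, 0.0]
contact_force: [-0.0, 0.1, 0.0]
gripper_width: 0.997
grasp_force: 0.0
```

```bash
python3 - <<'E'
from station import *
from h import *
for i in range(2): c=read_camera('wrist')
o=get_obs(); print(o['eef_pos'],yaw(o)[0]); g=cv2.cvtColor(c['color'],cv2.COLOR_BGR2GRAY)
cv2.imwrite('pics/w3.png',c['color'])
P=np.array([.5065,-.134,.082]); print(proj(c,[P]))
import pickle; pickle.dump(c,open('w3.pkl','wb'))
E
```

```text
[ 0.50519781 -0.13028749  0.16471069] -7.294298430761257
[[318.97726047 214.21041711]]
```

View pics/w3.png

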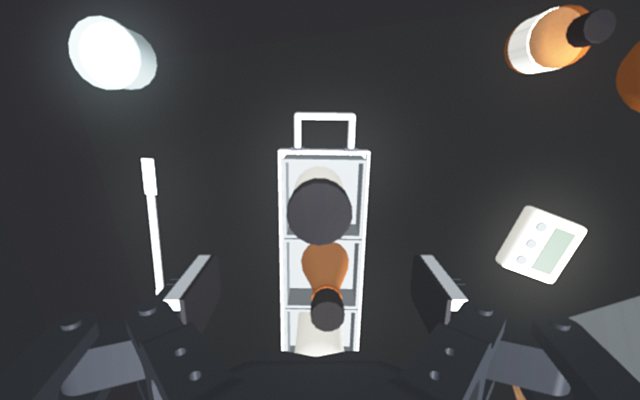

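The jar's cap centre is at (319,211), against a predicted (319,214). The fingers straddle it and nothing else is in the way.

>>> jog_arm(moves=[0, 0, 1, 0, 0, 0, 1, -0.1, 0.05, 1, 0, 0, 0, 1, 0, 0, 1, 0, 0, 0, 1, 0, 0, 1, 0, 0, 0, 1, 0, 0, 1, 0, 0, 0, 1, 0, 0, 0.7, 0, 0, 0, 1, 0, 0, 0, 0, 0, 0, 0.3, 0, 0, 0, 0, 0, 0, 0.3])

```text
t: 6.03
eef_pos: [0.5085, -0.134, 0.054]
tool_rot: [-0.0, 0.751, 0.66, 0.0]
contact_force: [1.5, 0.3, -0.1]
gripper_width: 0.745
grasp_force: 0.0
```

>>> jog_arm(moves=[0, 0, 0, 0, 0, 0, 0.3, 0, 0, 0, 0, 0, 0, 0.3, 0, 0, 0, 0, 0, 0, 0.3, 0, 0, 0, 0, 0, 0, 0.3, 0, 0, 0, 0, 0, 0, 0.3, 0, 0, 0, 0, 0, 0, 0.3, 0, 0, 0, 0, 0, 0, 0.3, 0, 0, 0, 0, 0, 0, 0.3])

```text
t: 6.7
eef_pos: [0.5092, -0.1343, 0.0549]
tool_rot: [0.001, 0.751, 0.66, 0.001]
contact_force: [-2.0, 0.4, 7.8]
gripper_width: 0.558
grasp_force: 40.7
```

>>> jog_arm(moves=[0, 0, -0.5, 0, 0, 0, 0.3, 0, 0, -1, 0, 0, 0, 0.3, 0, 0, -1, 0, 0, 0, 0.3, 0, 0, -1, 0, 0, 0, 0.3, 0.3, -0.04, -0.5, 0, 0, 0, 0.3, 0.6, -0.08, 0, 0, 0, 0, 0.3, 0.9, -0.12, 0, 0, 0, 0, 0.3, 1, -0.14, 0, 0, 0, 0, 0.3])

```text
t: 7.37
eef_pos: [0.5079, -0.0772, 0.1341]
tool_rot: [0.0, 0.752, 0.659, 0.001]
contact_force: [-0.1, 0.5, -0.3]
gripper_width: 0.56
grasp_force: 41.6
```

>>> jog_arm(moves=[1, -0.14, 0, 0, 0, 0.1, 0.3, 1, -0.14, 0, 0, 0, 0.1, 0.3, 1, -0.14, 0, 0, 0, 0.1, 0.3, 1, -0.14, 0, 0, 0, 0.1, 0.3, 1, -0.14, 0, 0, 0, 0.1, 0.3, 1, -0.14, 0, 0, 0, 0.1, 0.3, 1, -0.14, 0, 0, 0, 0.1, 0.3, 1, -0.14, 0, 0, 0, 0.1, 0.3])

```text
t: 8.03
eef_pos: [0.5097, 0.0855, 0.1336]
tool_rot: [-0.0, 0.769, 0.639, 0.0]
contact_force: [0.4, 0.5, -2.0]
gripper_width: 0.561
grasp_force: 41.6
```

>>> jog_arm(moves=[1, -0.14, 0, 0, 0, 0, 0.3, 1, -0.14, 0, 0, 0, 0, 0.3, 1, -0.14, 0, 0, 0, 0, 0.3, 1, -0.14, 0, 0, 0, 0, 0.3, 1, -0.14, 0, 0, 0, 0, 0.3, 1, -0.14, 0, 0, 0, 0, 0.3, 1, -0.14, 0, 0, 0, 0, 0.3, 1, -0.14, 0, 0, 0, 0, 0.3])

```text
t: 8.7
eef_pos: [0.5169, 0.2468, 0.1336]
tool_rot: [-0.0, 0.769, 0.639, 0.0]
contact_force: [0.4, -0.0, -0.9]
gripper_width: 0.559
grasp_force: 41.6
```

```bash
python3 - <<'E'
from station import *
from h import *
for i in range(2): c=read_camera('wrist')
o=get_obs(); print(o['eef_pos'],yaw(o)[0],o['gripper_width'],o['grasp_force'],o['contact_force'])
cv2.imwrite('pics/w4.png',c['color']); plan(o,(.5169,.3356,.14),-10.9,5)
s=read_camera('side');cv2.imwrite('pics/s4.png',s['color'][80:260,200:440])
E
```

```text
[0.51667956 0.25041404 0.13343065] -10.239435880642775 0.5613058830957313 41.565536856651306 [-0.21114715  0.61943152 -2.61174577]
step mm [ 0.04408707 17.03719244  1.31387069] tilt z [ 1.38050086e-04  2.09782446e-03 -9.99997790e-01]
[0.84, -0.15, -0.07, 0.0, 0.0, 0.03]
[0.84, -0.15, -0.07, 0.0, 0.0, 0.03]
[0.84, -0.15, -0.07, 0.0, 0.0, 0.03]
[0.84, -0.16, -0.07, 0.0, 0.0, 0.03]
[0.84, -0.16, -0.07, 0.0, 0.0, 0.03]
```

View pics/w4.png

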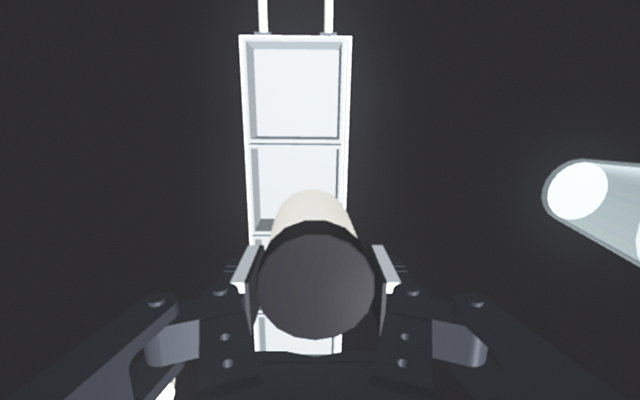

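The jar hangs upright between the fingers, cap centre at (316,279). Ahead of it the handle compartment spans about (245,40)-(350,141).

```bash
python3 - <<'E'
from station import *
from h import *
np.set_printoptions(precision=4,suppress=True)
c=read_camera('wrist'); o=get_obs()
P=plane(c,[(241,37),(351,37),(347,142),(246,142)],.036)[:,:2]; print(P,P.mean(0),np.linalg.norm(P-np.roll(P,1,0),axis=1))
print('cap',plane(c,[(316,279)],.16)[0], o['eef_pos'])
E
```

```text
[[0.4884 0.3709]
 [0.5612 0.3575]
 [0.5478 0.2891]
 [0.475  0.3024]] [0.5181 0.33  ] [0.0697 0.074  0.0697 0.0741]
cap [0.5176 0.2515 0.16  ] [0.517  0.2459 0.1334]
```

>>> jog_arm(moves=[1, -0.17, 0, 0, 0, 0, 0.3, 1, -0.17, 0, 0, 0, 0, 0.3, 1, -0.17, 0, 0, 0, 0.1, 0.3, 0.7, -0.15, 0, 0, 0, 0, 0.3, 0.4, -0.08, 0.3, 0, 0, 0, 0.3, 0, 0, 0.7, 0, 0, 0, 0.3, 0, 0, 1, 0, 0, 0, 0.3, 0, 0, 1, 0, 0, 0, 0.3])

```text
t: 9.57
eef_pos: [0.5186, 0.3276, 0.0727]
tool_rot: [0.0, 0.772, 0.636, 0.0]
contact_force: [0.1, 0.1, -1.0]
gripper_width: 0.558
grasp_force: 41.6
```

```bash
python3 - <<'E'
from station import *
from h import *
np.set_printoptions(precision=4,suppress=True)
for i in range(4):
  c=read_camera('wrist'); o=get_obs(); print(o['eef_pos'],yaw(o)[0],o['contact_force'])
cv2.imwrite('pics/w5.png',c['color'])
E
```

```text
[0.5162 0.3261 0.0686] -11.034522791134208 [-0.7052  0.4346 -4.3645]
[0.5162 0.3262 0.0702] -11.048729332327767 [-1.2545  0.351  -1.9762]
[0.5173 0.3268 0.0719] -11.056293920169606 [ 0.1315 -0.0732 -0.8031]
[0.5183 0.3274 0.0733] -11.061084659423955 [ 0.5896 -0.5006 -0.8982]
```

View pics/w5.png

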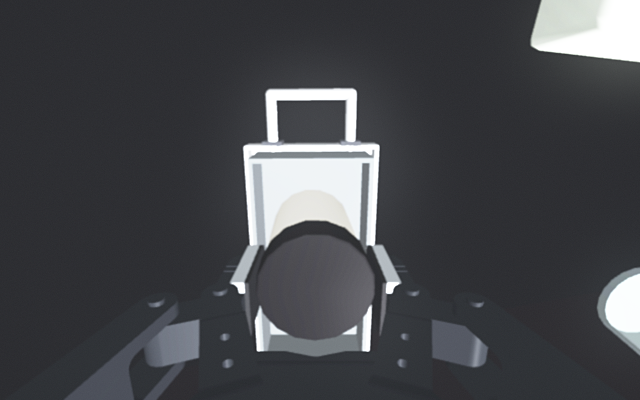

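The jar is inside the walls of the handle compartment (252-372 across), upright and about 17 mm above the floor.

>>> jog_arm(moves=[0.1, 0, 0.4, 0, 0, 0, 0.3, 0, 0, 0.35, 0, 0, 0, 0.3, 0, 0, 0, 0, 0, 0, 0.3, 0, 0, 0.05, 0, 0, 0, 0.5, 0, 0, 0, 0, 0, 0, 0.6, 0, 0, 0, 0, 0, 0, 0.7, 0, 0, 0, 0, 0, 0, 0.9, 0, 0, 0, 0, 0, 0, 1])

```text
t: 10.43
eef_pos: [0.5189, 0.3307, 0.0577]
tool_rot: [0.0, 0.772, 0.636, 0.0]
contact_force: [0.1, 0.5, -0.4]
gripper_width: 0.951
grasp_force: 0.0
```

>>> jog_arm(moves=[0, 0, 0, 0, 0, 0, 1, 0, 0, 0, 0, 0, 0, 1, 0, 0, -0.5, 0, 0, 0, 1, 0, 0, -1, 0, 0, 0, 1, 0, 0, -1, 0, 0, 0, 1, 0, 0, -1, 0, 0, 0, 1, 0, 0, -1, 0, 0, 0, 1, 0, 0, -1, 0, 0, 0, 1])

```text
t: 11.1
eef_pos: [0.5187, 0.3304, 0.1691]
tool_rot: [0.0, 0.772, 0.636, 0.0]
contact_force: [0.3, 0.6, 0.1]
gripper_width: 1.0
grasp_force: 0.0
```

```bash
python3 - <<'E'
from station import *
from h import *
np.set_printoptions(precision=4,suppress=True)
for i in range(3):
  c=read_camera('wrist'); o=get_obs(); print(o['eef_pos'],yaw(o)[0],o['contact_force'],o['gripper_width'])
s=read_camera('side')
cv2.imwrite('pics/w6.png',np.hstack([c['color'][100:400,120:520],cv2.resize(s['color'][100:220,200:360],(400,300),interpolation=cv2.INTER_CUBIC)]))
E
```

```text
[0.5209 0.3314 0.1732] -11.0330372222596 [ 1.4269 -0.0939  2.2895] 1.0015422559145715
[0.5208 0.3314 0.1715] -11.023279843799275 [-0.1762 -0.3196  0.1189] 1.0012940742427587
[0.5197 0.3311 0.1696] -10.99921191362903 [-0.2879  0.632  -0.7344] 0.9998082043185545
```

View pics/w6.png

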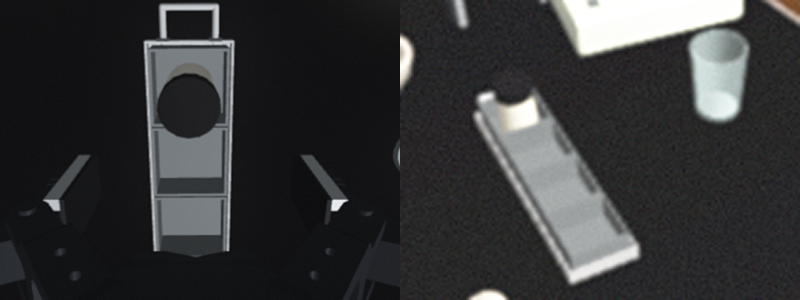

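The jar stands upright in the handle compartment of the empty carrier, cap at (188,105) in the crop, and the fingers are clear of it.

```bash
python3 - <<'E'
from station import *
from h import *
import pickle
np.set_printoptions(precision=4,suppress=True)
a=pickle.load(open('w2.pkl','rb'));b=pickle.load(open('w3.pkl','rb'))
print(plane(a,[(319.6,215.6)],.098),plane(b,[(327,310)],.098),plane(a,[(314,153)],.082),plane(b,[(319,211)],.082))
# full carrier dividers, z=.036
print(plane(a,[(316.5,176.5),(316.2,226),(316,273.5),(315.5,312)],.036)[:,:2])
print(plane(b,[(323,237),(321,306)],.036)[:,:2])
plan(get_obs(),(.503,-.206,.165),-7.5,28)
E
```

```text
[[ 0.5038 -0.2071  0.098 ]] [[ 0.5037 -0.2033  0.098 ]] [[ 0.507  -0.1333  0.082 ]] [[ 0.5068 -0.1316  0.082 ]]
[[ 0.5051 -0.1714]
 [ 0.4951 -0.2426]
 [ 0.4848 -0.3173]
 [ 0.4751 -0.3828]]
[[ 0.5058 -0.1707]
 [ 0.4954 -0.2407]]
step mm [ -0.5651 -19.1689  -0.1136] tilt z [ 0.0009  0.0012 -1.    ]
[-0.95, 0.16, 0.01, 0.0, 0.0, -0.03]
[-0.95, 0.15, 0.01, 0.0, 0.0, -0.03]
[-0.95, 0.15, 0.01, 0.0, 0.0, -0.03]
[-0.95, 0.15, 0.01, 0.0, 0.0, -0.03]
[-0.95, 0.15, 0.01, 0.0, 0.0, -0.03]
[-0.95, 0.14, 0.01, 0.0, 0.0, -0.03]
[-0.95, 0.14, 0.01, 0.0, 0.0, -0.03]
[-0.95, 0.14, 0.01, 0.0, 0.0, -0.03]
[-0.95, 0.14, 0.01, 0.0, 0.0, -0.03]
[-0.95, 0.14, 0.01, 0.0, 0.0, -0.03]
[-0.95, 0.13, 0.01, 0.0, 0.0, -0.03]
[-0.95, 0.13, 0.01, 0.0, 0.0, -0.03]
[-0.95, 0.13, 0.01, 0.0, 0.0, -0.03]
[-0.95, 0.13, 0.01, 0.0, 0.0, -0.03]
[-0.95, 0.13, 0.01, 0.0, 0.0, -0.03]
[-0.95, 0.12, 0.01, 0.0, 0.0, -0.03]
[-0.95, 0.12, 0.01, 0.0, 0.0, -0.03]
[-0.95, 0.12, 0.01, 0.0, 0.0, -0.03]
[-0.95, 0.12, 0.01, 0.0, 0.0, -0.03]
[-0.95, 0.12, 0.01, 0.0, 0.0, -0.03]
[-0.95, 0.11, 0.01, 0.0, 0.0, -0.03]
[-0.95, 0.11, 0.01, 0.0, 0.0, -0.03]
[-0.95, 0.11, 0.01, 0.0, 0.0, -0.03]
[-0.95, 0.11, 0.01, 0.0, 0.0, -0.03]
[-0.95, 0.11, 0.01, 0.0, 0.0, -0.03]
[-0.95, 0.1, 0.01, 0.0, 0.0, -0.03]
[-0.95, 0.1, 0.01, 0.0, 0.0, -0.03]
[-0.95, 0.1, 0.01, 0.0, 0.0, -0.03]
```

>>> jog_arm(moves=[-0.95, 0.15, 0, 0, 0, 0, 0.7, -0.95, 0.15, 0, 0, 0, 0, 0.7, -0.95, 0.15, 0, 0, 0, 0, 0.7, -0.95, 0.15, 0, 0, 0, 0, 0.7, -0.95, 0.15, 0, 0, 0, -0.1, 0.7, -0.95, 0.15, 0, 0, 0, -0.1, 0.7, -0.95, 0.15, 0, 0, 0, -0.1, 0.7, -0.95, 0.15, 0, 0, 0, -0.1, 0.7])

```text
t: 11.97
eef_pos: [0.5133, 0.1739, 0.1668]
tool_rot: [-0.0, 0.763, 0.646, -0.001]
contact_force: [-0.2, 0.4, 0.0]
gripper_width: 0.703
grasp_force: 0.0
```

>>> jog_arm(moves=[-0.95, 0.13, 0, 0, 0, -0.1, 0.7, -0.95, 0.13, 0, 0, 0, -0.1, 0.7, -0.95, 0.13, 0, 0, 0, -0.1, 0.7, -0.95, 0.13, 0, 0, 0, -0.1, 0.7, -0.95, 0.13, 0, 0, 0, 0, 0.7, -0.95, 0.13, 0, 0, 0, 0, 0.7, -0.95, 0.13, 0, 0, 0, 0, 0.7, -0.95, 0.13, 0, 0, 0, 0, 0.7])

```text
t: 12.63
eef_pos: [0.5115, 0.0208, 0.1669]
tool_rot: [-0.0, 0.754, 0.657, -0.001]
contact_force: [-0.2, -0.4, 0.1]
gripper_width: 0.703
grasp_force: 0.0
```

>>> jog_arm(moves=[-0.95, 0.12, 0, 0, 0, 0, 0.7, -0.95, 0.12, 0, 0, 0, 0, 0.7, -0.95, 0.12, 0, 0, 0, 0, 0.7, -0.95, 0.12, 0, 0, 0, 0, 0.7, -0.95, 0.12, 0, 0, 0, 0, 0.7, -0.95, 0.12, 0, 0, 0, 0, 0.7, -0.95, 0.12, 0, 0, 0, 0, 0.7, -0.95, 0.12, 0, 0, 0, 0, 0.7])

```text
t: 13.3
eef_pos: [0.5094, -0.1321, 0.1669]
tool_rot: [-0.0, 0.754, 0.657, -0.0]
contact_force: [0.4, -0.6, 0.7]
gripper_width: 0.699
grasp_force: 0.0
```

```bash
python3 - <<'E'
from station import *
from h import *
np.set_printoptions(precision=4,suppress=True)
E=[]
for i in range(4):
  c=read_camera('wrist'); o=get_obs(); E.append(o['eef_pos'])
o['eef_pos']=np.mean(E,0); print(o['eef_pos'],yaw(o)[0])
cv2.imwrite('pics/w7.png',c['color']); import pickle; pickle.dump(c,open('w7.pkl','wb'))
h=cv2.cvtColor(c['color'],cv2.COLOR_BGR2HSV)
m=cv2.inRange(h,(5,120,40),(22,255,255)); n,l,st,ce=cv2.connectedComponentsWithStats(m)
print([(s.tolist(),e.tolist()) for s,e in zip(st,ce) if s[4]>150])
print(proj(c,[(.5037,-.205,.098),(.5037,-.205,.004),(.4951,-.2416,.036)]))
plan(o,(.5037,-.205,.165),-8,5)
E
```

```text
[ 0.5094 -0.1337  0.1671] -7.954549607787514
[([0, 0, 640, 400, 249887], [314.8930876756294, 201.6945939564683]), ([518, 0, 59, 61, 2232], [544.1308243727599, 32.26926523297491]), ([605, 25, 35, 83, 2075], [625.1310843373494, 69.01349397590361]), ([298, 239, 45, 56, 1726], [320.32966396292005, 261.8285052143685])]
[[321.6113 305.7934]
 [319.9218 252.4024]
 [316.7411 302.0786]]
step mm [ -1.1367 -14.2559  -0.4273] tilt z [-0.001   0.0002 -1.    ]
[-0.71, 0.04, 0.02, 0.0, 0.0, 0.0]
[-0.71, 0.04, 0.02, 0.0, 0.0, 0.0]
[-0.71, 0.04, 0.02, 0.0, 0.0, 0.0]
[-0.71, 0.04, 0.02, 0.0, 0.0, 0.0]
[-0.71, 0.04, 0.02, 0.0, 0.0, 0.0]
```

>>> jog_arm(moves=[-0.95, 0.05, 0, 0, 0, 0, 0.7, -0.95, 0.05, 0, 0, 0, 0, 0.7, -0.95, 0.05, 0, 0, 0, 0, 0.7, -0.7, 0.05, 0.3, 0, 0, 0, 0.7, 0, 0, 1, 0, 0, 0, 0.7, 0, 0, 1, 0, 0, 0, 0.7, 0, 0, 1, 0, 0, 0, 0.7, 0, 0, 1, 0, 0, 0, 0.7])

```text
t: 14.17
eef_pos: [0.5051, -0.1996, 0.0802]
tool_rot: [-0.0, 0.753, 0.658, 0.0]
contact_force: [-0.1, 0.8, 0.0]
gripper_width: 0.699
grasp_force: 0.0
```

>>> jog_arm(moves=[0, 0, 0.55, 0, 0, 0, 0.7, 0, 0, 0, 0, 0, 0, 0.5, 0, 0, 0, 0, 0, 0, 0.4, 0, 0, 0, 0, 0, 0, 0.3, 0, 0, 0, 0, 0, 0, 0.1, 0, 0, 0, 0, 0, 0, 0.1, 0, 0, 0, 0, 0, 0, 0.1, 0, 0, 0, 0, 0, 0, 0.1])

```text
t: 14.83
eef_pos: [0.506, -0.201, 0.0712]
tool_rot: [0.001, 0.754, 0.657, 0.001]
contact_force: [-1.8, 0.9, 5.6]
gripper_width: 0.285
grasp_force: 39.9
```

>>> jog_arm(moves=[0, 0, -0.5, 0, 0, 0, 0.1, 0, 0, -1, 0, 0, 0, 0.1, 0, 0, -1, 0, 0, 0, 0.1, 0, 0, -1, 0, 0, 0, 0.1, 0.3, -0.05, -0.5, 0, 0, 0, 0.1, 0.6, -0.1, 0, 0, 0, 0, 0.1, 0.9, -0.15, 0, 0, 0, 0, 0.1, 1, -0.17, 0, 0, 0, 0, 0.1])

```text
t: 15.5
eef_pos: [0.5035, -0.1436, 0.1507]
tool_rot: [0.0, 0.754, 0.657, 0.0]
contact_force: [0.5, 0.6, -0.9]
gripper_width: 0.29
grasp_force: 39.6
```

>>> jog_arm(moves=[1, -0.17, 0, 0, 0, 0.1, 0.1, 1, -0.17, 0, 0, 0, 0.1, 0.1, 1, -0.17, 0, 0, 0, 0.1, 0.1, 1, -0.17, 0, 0, 0, 0.1, 0.1, 1, -0.17, 0, 0, 0, 0.1, 0.1, 1, -0.17, 0, 0, 0, 0.1, 0.1, 1, -0.17, 0, 0, 0, 0.1, 0.1, 1, -0.17, 0, 0, 0, 0, 0.1])

```text
t: 16.17
eef_pos: [0.5018, 0.0198, 0.1503]
tool_rot: [-0.0, 0.769, 0.639, -0.0]
contact_force: [-0.5, -0.2, -1.2]
gripper_width: 0.285
grasp_force: 39.6
```

>>> jog_arm(moves=[1, -0.17, 0, 0, 0, 0, 0.1, 1, -0.17, 0, 0, 0, 0, 0.1, 1, -0.17, 0, 0, 0, 0, 0.1, 1, -0.17, 0, 0, 0, 0, 0.1, 1, -0.17, 0, 0, 0, 0, 0.1, 1, -0.17, 0, 0, 0, 0, 0.1, 1, -0.17, 0, 0, 0, 0, 0.1, 1, -0.17, 0, 0, 0, 0, 0.1])

```text
t: 16.83
eef_pos: [0.5044, 0.182, 0.1503]
tool_rot: [-0.0, 0.769, 0.639, -0.0]
contact_force: [0.2, 1.1, -1.8]
gripper_width: 0.287
grasp_force: 39.6
```

```bash
cat >> h.py <<'E'
def look(read_camera,get_obs,name,tgt,psi,n,box=None):
    np.set_printoptions(precision=4,suppress=True)
    E=[]
    for i in range(4): c=read_camera('wrist'); o=get_obs(); E.append(o['eef_pos'])
    o['eef_pos']=np.mean(E,0); p,m=yaw(o); print(o['t'],o['eef_pos'],p,o['gripper_width'],o['grasp_force'])
    d=np.array(tgt)-o['eef_pos']; print('units x,y,z,rz',np.round(np.r_[m.T@d/.02,-(psi-p)/4],2))
    cv2.imwrite(f'pics/{name}.png',c['color']); return c,o
E
python3 - <<'E'
from station import *
from h import *
c,o=look(read_camera,get_obs,'w8',(.504,.266,.0715),-10.9,1)
h=cv2.cvtColor(c['color'],cv2.COLOR_BGR2HSV)
m=cv2.inRange(h,(5,120,40),(22,255,255)); n,l,st,ce=cv2.connectedComponentsWithStats(m)
print([(s.tolist(),e.tolist()) for s,e in zip(st[1:],ce[1:]) if s[4]>150])
E
```

```text
17.0333 [0.5044 0.1841 0.1501] -10.499527294881082 0.2854811243439988 39.63397591985995
units x,y,z,rz [ 4.03 -0.76  3.93  0.1 ]
[([279, 195, 71, 83, 3875], [314.48051612903225, 229.90683870967743]), ([603, 340, 37, 60, 1824], [623.6990131578947, 369.436951754386])]
```

View pics/w8.png

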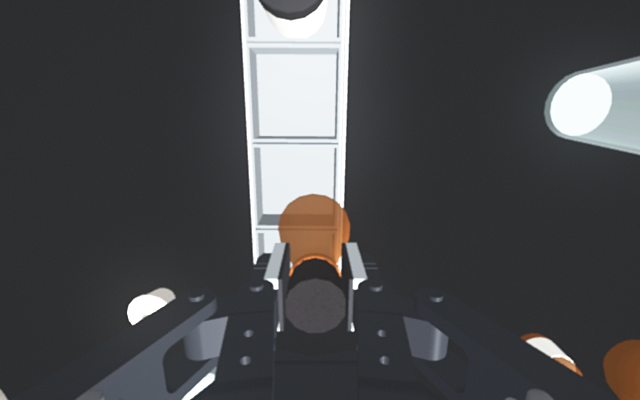

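The flask hangs upright, foot at (314,229). Its target compartment lies between the dividers at rows 44 and 141, columns 247-346.

```bash
python3 - <<'E'
from station import *
from h import *
c=read_camera('wrist')
P=plane(c,[(244,44),(348,44),(346,141),(249,141)],.036)[:,:2];print(P,P.mean(0))
print('foot',plane(c,[(314.5,229)],.083),'stopper',plane(c,[(316,304)],.177))
E
```

```text
[[0.47449959 0.30312526]
 [0.54850225 0.28940004]
 [0.5362655  0.22126972]
 [0.46150404 0.23514412]] [0.50519284 0.26223478]
foot [[0.50188587 0.17100113 0.083     ]] stopper [[0.50323342 0.17375546 0.177     ]]
```

```bash
python3 - <<'E'
from station import *
from h import *
c=read_camera('wrist'); print(get_obs()['eef_pos'])
h=cv2.cvtColor(c['color'],cv2.COLOR_BGR2HSV)
m=cv2.inRange(h,(5,120,40),(22,255,255)); m[:,:260]=0;m[:,370:]=0
for r in range(195,250,5):
    xs=np.where(m[r])[0]; print(r,xs.min(),xs.max(),end=' | ')
ys=np.where(m[:,314])[0]; print(ys.min()); print(plane(c,[(314,ys.min()-.5),(279,229),(350,229)],.083))
E
```

```text
[0.50479749 0.17960134 0.1502909 ]
195 309 317 | 200 296 333 | 205 289 338 | 210 285 344 | 215 281 346 | 220 280 348 | 225 280 349 | 230 280 349 | 235 281 349 | 240 281 348 | 245 290 341 | 195
[[0.5062446  0.19428359 0.083     ]
 [0.47786017 0.1744911  0.083     ]
 [0.52616475 0.16543923 0.083     ]]
```

>>> jog_arm(moves=[1, -0.16, 0, 0, 0, 0, 0.1, 1, -0.16, 0, 0, 0, 0.1, 0.1, 1, -0.15, 0, 0, 0, 0, 0.1, 0.9, -0.15, 0, 0, 0, 0, 0.1, 0.5, -0.07, 0, 0, 0, 0, 0.1, 0, 0, 0.6, 0, 0, 0, 0.1, 0, 0, 0.7, 0, 0, 0, 0.1, 0, 0, 0.7, 0, 0, 0, 0.1])

```text
t: 17.8
eef_pos: [0.5082, 0.2676, 0.1093]
tool_rot: [0.0, 0.772, 0.635, -0.0]
contact_force: [-0.2, -0.9, -1.9]
gripper_width: 0.282
grasp_force: 39.6
```

```bash
python3 - <<'E'
from station import *
from h import *
c,o=look(read_camera,get_obs,'w9',(.504,.27,.0715),-10.9,1)
h=cv2.cvtColor(c['color'],cv2.COLOR_BGR2HSV)
m=cv2.inRange(h,(5,120,40),(22,255,255)); m[:,:260]=0;m[:,370:]=0
zb=.004+o['eef_pos'][2]-.0712
ys=np.where(m[:,314])[0]; print(zb,ys.min(),plane(c,[(314,ys.min()-.5)],zb))
g=cv2.cvtColor(c['color'],cv2.COLOR_BGR2GRAY); print(g[60:200,300]); print(g[60:200,278]); print(g[160,225:400])
E
```

```text
18.0 [0.507  0.267  0.1083] -11.10919611357951 0.28539193309271027 39.625213134277146
units x,y,z,rz [ 0.12 -0.18  1.84 -0.05]
0.04109718650886432 195 [[0.5089 0.281  0.0411]]
[207 219 236 245 246 246 246 247 248 236 156  88  87  96  96  98  95  94
  95  94  95  95  93  93  91  93  90  91  92  92  89  91  90  91  89  90
  90  90  90  89  89  87  89  86  85  88  86  88  87  85  86  87  85  85
  84  85  86  83  86  86  86  83  84  83  84  82  83  84  83  83  84  84
  83  84  83  84  84  84  83  85  84  84  84  85  83  83  84  82  82  81
  82  83  84  83  82  84  82  83  84  84  85  84  83  83  83  81 112 197
 246 245 243 242 242 243 243 242 242 242 242 242 243 242 242 242 243 243
 242 242 243 243 242 242 242 243 244 239 192 131 120 127]
[204 210 233 244 245 245 245 245 245 244 244 245 245 245 245 245 245 246
 248 244 212 141  86  76  86  91  91  88  90  88  88  88  86  88  87  86
  86  86  85  86  85  86  86  86  86  86  86  85  86  82  83  84  82  83
  83  81  82  82  83  83  81  83  82  84  83  83  84  81  82  82  81  81
  83  82  79  82  82  80  82  81  82  82  81  83  80  81  82  8
[... 224 characters left out ...]
55  52  55  56  55  56  56  57  56  57  58  58  58  56  59  57
  58  58  58  58  59  58  59  59  55  59 156 255 255 255 254 245 242 237
 206 166 145 133 130 131 132 132 131 132 133 132 133 133 132 132 134 135
 137 137 136 135 125 111  99  90  83  79  78  81  82  84  85  83  85  83
  82  82  84  85  84  85  83  83  84  83  84  83  85  83  82  83  84  84
  83  84  85  86  86  86  86  84  85  84  84  84  85  86  97 114 134 139
 140 144 146 147 147 147 147 147 147 148 147 148 149 154 161 162 163 162
 161 163 163 162 161 160 164 196 236 244 241 231 245 255 255 255 171  47
  52  56  59  57  58  57  57  57  56  57  56  54  56  56  55  56  56  56
  55  54  54  55  54  54  54  53  53  54  52  53  51]
```

```bash
python3 - <<'E'
from station import *
from h import *
c=read_camera('wrist')
print(plane(c,[(278,165.7),(300,165.7),(257,160),(365,160)],.036))
E
```

```text
[[0.48942905 0.3045692  0.036     ]
 [0.50400516 0.30170334 0.036     ]
 [0.4764537  0.3110523  0.036     ]
 [0.54764667 0.29704723 0.036     ]]
```

>>> jog_arm(moves=[0.35, 0, 0, 0, 0, 0, 0.1, 0, 0, 0.6, 0, 0, 0, 0.1, 0, 0, 0.6, 0, 0, 0, 0.1, 0, 0, 0.3, 0, 0, 0, 0.1, 0, 0, 0.2, 0, 0, 0, 0.1, 0, 0, 0.1, 0, 0, 0, 0.1, 0, 0, 0, 0, 0, 0, 0.1, 0, 0, 0, 0, 0, 0, 0.1])

```text
t: 18.72
eef_pos: [0.5095, 0.2763, 0.0743]
tool_rot: [0.0, 0.772, 0.636, -0.0]
contact_force: [-0.6, -0.4, -0.8]
gripper_width: 0.29
grasp_force: 39.6
```

```bash
python3 - <<'E'
from station import *
from h import *
c,o=look(read_camera,get_obs,'w10',(.504,.27,.0715),-10.9,1); print(o['contact_force'])
h=cv2.cvtColor(c['color'],cv2.COLOR_BGR2HSV)
m=cv2.inRange(h,(5,120,40),(22,255,255)); m[:,:260]=0;m[:,370:]=0
ys=np.where(m[:,314])[0]; print(ys.min(),plane(c,[(314,ys.min()-.5)],.005))
E
```

```text
18.9167 [0.5097 0.2765 0.0746] -10.996780625954724 0.28625626399487114 39.620253665198106
units x,y,z,rz [-0.37 -0.22  0.16 -0.02]
[-0.5335  0.4569 -0.9799]
203 [[0.5102 0.2846 0.005 ]]
```

>>> jog_arm(moves=[0.1, 0, 0.1, 0, 0, 0, 0.1, 0, 0, 0.05, 0, 0, 0, 0.1, 0, 0, 0, 0, 0, 0, 0.1, 0, 0, 0, 0, 0, 0, 0.35, 0, 0, 0, 0, 0, 0, 0.45, 0, 0, 0, 0, 0, 0, 0.6, 0, 0, 0, 0, 0, 0, 0.7, 0, 0, 0, 0, 0, 0, 0.7])

```text
t: 19.58
eef_pos: [0.5098, 0.2784, 0.0713]
tool_rot: [0.0, 0.772, 0.636, 0.0]
contact_force: [-0.2, 0.2, 0.4]
gripper_width: 0.703
grasp_force: 0.0
```

>>> jog_arm(moves=[0, 0, -0.3, 0, 0, 0, 0.7, 0, 0, -0.7, 0, 0, 0, 0.7, 0, 0, -1, 0, 0, 0, 0.7, 0, 0, -1, 0, 0, 0, 0.7, 0, 0, -1, 0, 0, 0, 0.7, 0, 0, -1, 0, 0, 0, 0.7, 0, 0, 0, 0, 0, 0, 0.7, 0, 0, 0, 0, 0, 0, 0.7])

```text
t: 20.25
eef_pos: [0.5104, 0.2788, 0.1727]
tool_rot: [-0.0, 0.772, 0.636, 0.001]
contact_force: [0.1, -0.2, 0.4]
gripper_width: 0.702
grasp_force: 0.0
```

```bash
python3 - <<'E'
from station import *
from h import *
c,o=look(read_camera,get_obs,'w11',(.489,-.276,.165),-8,1)
h=cv2.cvtColor(c['color'],cv2.COLOR_BGR2HSV)
m=cv2.inRange(h,(5,120,40),(22,255,255)); n,l,st,ce=cv2.connectedComponentsWithStats(m)
print([(s.tolist(),e.tolist()) for s,e in zip(st[1:],ce[1:]) if s[4]>150])
print(proj(c,[(.5047,.263,.004),(.5047,.263,.098)]))
import pickle; w2=pickle.load(open('w2.pkl','rb'));w7=pickle.load(open('w7.pkl','rb'))
print('tall',plane(w2,[(316.3,268.5)],.104),'sq',plane(w2,[(313.7,310.7)],.086))
E
```

```text
20.45 [0.5092 0.2783 0.1708] -10.990782892913678 0.698271842504207 0.0
units x,y,z,rz [-27.4    4.29   0.32  -0.75]
[([292, 172, 47, 38, 1357], [315.09137803979365, 188.50257921886515])]
[[314.1869 198.2872]
 [313.677  233.3148]]
tall [[ 0.4908 -0.2738  0.104 ]] sq [[ 0.4776 -0.346   0.086 ]]
```

>>> jog_arm(moves=[-0.8, 0.17, 0, 0, 0, 0, 0.7, -1, 0.17, 0, 0, 0, 0, 0.7, -1, 0.17, 0, 0, 0, 0, 0.7, -1, 0.17, 0, 0, 0, 0, 0.7, -1, 0.17, 0, 0, 0, -0.1, 0.7, -1, 0.17, 0, 0, 0, -0.1, 0.7, -1, 0.17, 0, 0, 0, -0.1, 0.7, -1, 0.17, 0, 0, 0, -0.1, 0.7])

```text
t: 21.12
eef_pos: [0.5068, 0.1178, 0.1707]
tool_rot: [-0.0, 0.763, 0.647, -0.001]
contact_force: [0.1, 0.9, 0.1]
gripper_width: 0.7
grasp_force: 0.0
```

>>> jog_arm(moves=[-1, 0.16, 0, 0, 0, -0.1, 0.7, -1, 0.16, 0, 0, 0, -0.1, 0.7, -1, 0.16, 0, 0, 0, -0.1, 0.7, -1, 0.16, 0, 0, 0, 0, 0.7, -1, 0.16, 0, 0, 0, 0, 0.7, -1, 0.16, 0, 0, 0, 0, 0.7, -1, 0.16, 0, 0, 0, 0, 0.7, -1, 0.16, 0, 0, 0, 0, 0.7])

```text
t: 21.78
eef_pos: [0.5082, -0.044, 0.1708]
tool_rot: [-0.0, 0.756, 0.654, -0.001]
contact_force: [-0.0, 1.0, 0.6]
gripper_width: 0.701
grasp_force: 0.0
```

>>> jog_arm(moves=[-1, 0.15, 0, 0, 0, 0, 0.7, -1, 0.15, 0, 0, 0, 0, 0.7, -1, 0.15, 0, 0, 0, 0, 0.7, -1, 0.15, 0, 0, 0, 0, 0.7, -1, 0.15, 0, 0, 0, 0, 0.7, -1, 0.15, 0, 0, 0, 0, 0.7, -1, 0.15, 0, 0, 0, 0, 0.7, -0.7, 0.1, 0, 0, 0, 0, 0.7])

```text
t: 22.45
eef_pos: [0.5085, -0.2006, 0.1708]
tool_rot: [-0.0, 0.757, 0.654, -0.001]
contact_force: [-0.6, 0.6, -0.0]
gripper_width: 0.702
grasp_force: 0.0
```

```bash
python3 - <<'E'
from station import *
from h import *
c,o=look(read_camera,get_obs,'w12',(.490,-.277,.165),-8,1)
import pickle; pickle.dump(c,open('w12.pkl','wb'))
g=cv2.cvtColor(c['color'],cv2.COLOR_BGR2GRAY)
P=proj(c,[(.4908,-.276,.106),(.4908,-.276,.004),(.4776,-.348,.088)]); print(P)
# white bodies
m=(g>60).astype(np.uint8)
x,y=P[0].astype(int)
for r in range(y-40,min(y+30,399),5): print(r,''.join('#' if v>150 else ('+' if v>75 else '.') for v in g[r,270:370:2]))
E
```

```text
22.65 [ 0.5086 -0.2005  0.1709] -8.271717765600451 0.7008000461709022 0.0
units x,y,z,rz [-3.92 -0.37  0.3  -0.07]
[[306.8551 316.0903]
 [309.3653 256.0736]
 [305.0456 376.9156]]
276 ####################################+###+.........
281 ####################################+###+.........
286 ########################################+.........
291 ####+#########........+#########++++####+.........
296 ####++#####..............#######++++####..........
301 ####+++###......++++......####++++++####..........
306 #########+.++++++++++++++.##############..........
311 #########..++++++++++++++++########+####..........
316 +########.+++++++++++++++++########+####..........
321 +########+..++++++++++++++#########+####..........
326 +##########+..++++++++++###########+####..........
331 .#################+################+####..........
336 .##################################+####..........
341 .##################################+####..........
```

>>> jog_arm(moves=[-1, -0.1, 0, 0, 0, 0, 0.7, -1, -0.1, 0, 0, 0, 0, 0.7, -1, -0.1, 0, 0, 0, 0, 0.7, -0.9, -0.05, 0, 0, 0, 0, 0.7, 0, 0, 1, 0, 0, 0, 0.7, 0, 0, 1, 0, 0, 0, 0.7, 0, 0, 1, 0, 0, 0, 0.7, 0, 0, 1, 0, 0, 0, 0.7])

```text
t: 23.32
eef_pos: [0.4921, -0.2723, 0.0902]
tool_rot: [-0.0, 0.755, 0.655, 0.0]
contact_force: [0.2, -0.3, 1.0]
gripper_width: 0.701
grasp_force: 0.0
```

>>> jog_arm(moves=[0, 0, 0.75, 0, 0, 0, 0.7, 0, 0, 0, 0, 0, 0, 0.5, 0, 0, 0, 0, 0, 0, 0.4, 0, 0, 0, 0, 0, 0, 0.3, 0, 0, 0, 0, 0, 0, 0.1, 0, 0, 0, 0, 0, 0, 0.1, 0, 0, 0, 0, 0, 0, 0.1, 0, 0, 0, 0, 0, 0, 0.1])

```text
t: 23.98
eef_pos: [0.4918, -0.2739, 0.0788]
tool_rot: [-0.0, 0.756, 0.655, 0.001]
contact_force: [-6.1, 3.5, 15.4]
gripper_width: 0.344
grasp_force: 33.6
```

>>> jog_arm(moves=[0, 0, -0.5, 0, 0, 0, 0.1, 0, 0, -1, 0, 0, 0, 0.1, 0, 0, -1, 0, 0, 0, 0.1, 0, 0, -1, 0, 0, 0, 0.1, 0.3, -0.05, -0.5, 0, 0, 0, 0.1, 0.6, -0.1, 0, 0, 0, 0, 0.1, 0.9, -0.15, 0, 0, 0, 0, 0.1, 1, -0.17, 0, 0, 0, 0, 0.1])

```text
t: 24.65
eef_pos: [0.4909, -0.2165, 0.1572]
tool_rot: [0.001, 0.756, 0.654, 0.001]
contact_force: [0.1, -0.4, -0.5]
gripper_width: 0.313
grasp_force: 51.1
```

>>> jog_arm(moves=[1, -0.17, 0, 0, 0, 0.1, 0.1, 1, -0.17, 0, 0, 0, 0.1, 0.1, 1, -0.17, 0, 0, 0, 0.1, 0.1, 1, -0.17, 0, 0, 0, 0.1, 0.1, 1, -0.17, 0, 0, 0, 0.1, 0.1, 1, -0.17, 0, 0, 0, 0.1, 0.1, 1, -0.17, 0, 0, 0, 0, 0.1, 1, -0.17, 0, 0, 0, 0, 0.1])

```text
t: 25.32
eef_pos: [0.4903, -0.0531, 0.1568]
tool_rot: [-0.0, 0.769, 0.639, 0.001]
contact_force: [-0.5, 0.1, -1.5]
gripper_width: 0.313
grasp_force: 51.1
```

>>> jog_arm(moves=[1, -0.17, 0, 0, 0, 0, 0.1, 1, -0.17, 0, 0, 0, 0, 0.1, 1, -0.17, 0, 0, 0, 0, 0.1, 1, -0.17, 0, 0, 0, 0, 0.1, 1, -0.17, 0, 0, 0, 0, 0.1, 1, -0.17, 0, 0, 0, 0, 0.1, 1, -0.17, 0, 0, 0, 0, 0.1, 1, -0.17, 0, 0, 0, 0, 0.1])

```text
t: 25.98
eef_pos: [0.4927, 0.1092, 0.1568]
tool_rot: [-0.0, 0.769, 0.639, 0.0]
contact_force: [0.9, -0.1, -1.2]
gripper_width: 0.313
grasp_force: 51.1
```

```bash
python3 - <<'E'
from station import *
from h import *
c,o=look(read_camera,get_obs,'w13',(.4915,.197,.079),-10.9,1)
E
```

```text
26.1833 [0.4928 0.1111 0.1566] -10.478206542280374 0.31429084968930493 51.13550398964435
units x,y,z,rz [ 4.21 -0.85  3.88  0.11]
```

View pics/w13.png

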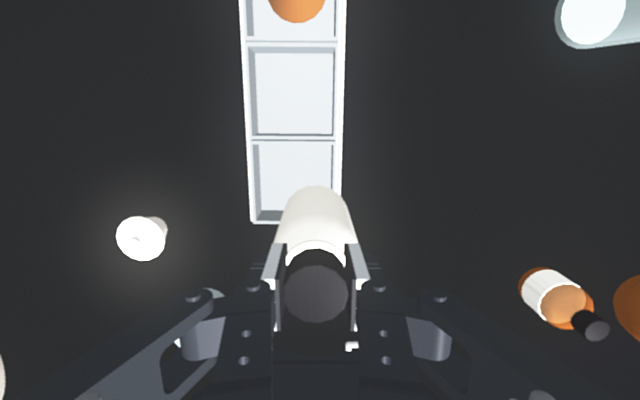

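The tall bottle hangs upright, its foot edge at (314,186). The target compartment is the one between dividers at rows 44 and 138, columns 243-345; the flask ahead stands in the compartment beyond it.

```bash
python3 - <<'E'
from station import *
from h import *
np.set_printoptions(precision=4,suppress=True)
c=read_camera('wrist')
P=plane(c,[(242,44),(347,44),(343,138),(247,138)],.036)[:,:2];print(P.mean(0),P[:2].mean(0)-P[2:].mean(0))
print('foot far edge',plane(c,[(314,186)],.082),'cap top',plane(c,[(316,292)],.184))
E
```

```text
[0.492  0.1913] [0.0133 0.0673]
foot far edge [[0.4951 0.1266 0.082 ]] cap top [[0.4926 0.1067 0.184 ]]
```

>>> jog_arm(moves=[1, -0.18, 0, 0, 0, 0, 0.1, 1, -0.18, 0, 0, 0, 0.1, 0.1, 1, -0.18, 0, 0, 0, 0, 0.1, 0.9, -0.18, 0, 0, 0, 0, 0.1, 0.5, -0.08, 0, 0, 0, 0, 0.1, 0, 0, 0.6, 0, 0, 0, 0.1, 0, 0, 0.7, 0, 0, 0, 0.1, 0, 0, 0.7, 0, 0, 0, 0.1])

```text
t: 26.9
eef_pos: [0.4939, 0.1951, 0.1154]
tool_rot: [0.0, 0.772, 0.636, -0.0]
contact_force: [-1.3, -0.4, -1.5]
gripper_width: 0.311
grasp_force: 51.1
```

```bash
python3 - <<'E'
from station import *
from h import *
c,o=look(read_camera,get_obs,'w14',(.4915,.2,.079),-10.9,1)
zb=.004+o['eef_pos'][2]-.0788; print('zb',zb)
g=cv2.cvtColor(c['color'],cv2.COLOR_BGR2GRAY); print(g[140:200,314]); print(g[120:200,280]); print(g[165,235:390])
print(proj(c,[(.498,.2292,.036),(.4911,.1943,.004)]))
E
```

```text
27.1 [0.4928 0.1945 0.1145] -11.11849759135026 0.31422554960837185 51.15549408656079
units x,y,z,rz [ 0.26 -0.12  1.77 -0.05]
zb 0.03968923929210763
[241 242 242 241 241 241 241 241 241 242 240 211 145 124 128 128 146 205
 243 244 232 169 159 216 241 242 240 240 241 240 240 240 241 241 241 240
 241 241 240 240 240 241 241 240 240 235 228 226 226 226 227 226 227 228
 227 227 228 228 227 228]
[241 241 241 241 241 241 241 241 241 241 241 241 241 241 241 241 241 241
 241 241 240 241 241 241 241 240 240 240 240 241 243 230 153 124 125 125
 136 193 243 244 236 187 150 201 240 242 240 240 240 241 240 240 240 240
 240 240 239 240 240 240 240 239 240 240 240 239 239 239 239 239 239 239
 239 239 239 239 239 240 239 239]
[ 54  56  55  56  56  57  56  57  57  57  58  58  59  58  60  58  61  60
  58  52  82 205 255 255 255 248 241 242 242 243 243 243 243 242 242 242
 243 242 242 242 242 242 242 242 242 242 242 242 243 242 242 241 242 242
 242 242 242 242 242 243 242 242 242 242 242 242 242 241 242 242 242 242
 242 241 242 242 242 242 242 242 242 242 242 242 242 242 242 242 242 242
 242 242 241 242 242 241 241 242 241 242 241 241 241 241 241 241 241 241
 241 241 241 241 241 241 241 242 242 243 241 240 240 240 239 240 242 240
 229 237 255 255 255 196  63  53  58  59  58  59  58  58  56  59  57  56
  56  57  56  56  55  56  55  55  55  53  54]
[[313.0276 160.8853]
 [313.3951 198.2777]]
```

>>> jog_arm(moves=[0.25, 0, 0, 0, 0, 0, 0.1, 0, 0, 0.6, 0, 0, 0, 0.1, 0, 0, 0.5, 0, 0, 0, 0.1, 0, 0, 0.35, 0, 0, 0, 0.1, 0, 0, 0.2, 0, 0, 0, 0.1, 0, 0, 0.05, 0, 0, 0, 0.1, 0, 0, 0, 0, 0, 0, 0.1, 0, 0, 0, 0, 0, 0, 0.1])

```text
t: 27.77
eef_pos: [0.495, 0.2017, 0.0824]
tool_rot: [0.0, 0.772, 0.636, 0.0]
contact_force: [0.7, 0.2, -0.1]
gripper_width: 0.316
grasp_force: 51.2
```

```bash
python3 - <<'E'
from station import *
from h import *
c,o=look(read_camera,get_obs,'w15',(.4915,.2,.079),-10.9,1); print(o['contact_force'])
E
```

```text
27.9667 [0.4951 0.2019 0.0826] -10.996989460038042 0.3103516467199823 51.197407589061186
units x,y,z,rz [-0.13 -0.16  0.18 -0.02]
[ 0.2846 -0.6949 -0.9351]
```

>>> jog_arm(moves=[0, -0.05, 0.1, 0, 0, 0, 0.1, 0, 0, 0.08, 0, 0, 0, 0.1, 0, 0, 0, 0, 0, 0, 0.1, 0, 0, 0, 0, 0, 0, 0.4, 0, 0, 0, 0, 0, 0, 0.5, 0, 0, 0, 0, 0, 0, 0.6, 0, 0, 0, 0, 0, 0, 0.7, 0, 0, 0, 0, 0, 0, 0.7])

```text
t: 28.63
eef_pos: [0.4937, 0.202, 0.0785]
tool_rot: [-0.0, 0.772, 0.636, -0.0]
contact_force: [1.0, -0.3, 0.8]
gripper_width: 0.702
grasp_force: 0.0
```

>>> jog_arm(moves=[0, 0, -0.3, 0, 0, 0, 0.7, 0, 0, -0.7, 0, 0, 0, 0.7, 0, 0, -1, 0, 0, 0, 0.7, 0, 0, -1, 0, 0, 0, 0.7, 0, 0, -1, 0, 0, 0, 0.7, 0, 0, -0.6, 0, 0, 0, 0.7, 0, 0, 0, 0, 0, 0, 0.7, 0, 0, 0, 0, 0, 0, 0.7])

```text
t: 29.3
eef_pos: [0.4939, 0.2023, 0.171]
tool_rot: [-0.0, 0.771, 0.636, 0.001]
contact_force: [0.1, -0.3, -0.5]
gripper_width: 0.695
grasp_force: 0.0
```

```bash
python3 - <<'E'
from station import *
from h import *
c,o=look(read_camera,get_obs,'w16',(.4776,-.348,.165),-8,1)
P=proj(c,[(.4915,.193,.106),(.4915,.193,.004)]); print(P)
g=cv2.cvtColor(c['color'],cv2.COLOR_BGR2GRAY)
for r in range(160,300,7): print(r,''.join('#' if v>150 else ('+' if v>75 else '.') for v in g[r,230:400:3]))
E
```

```text
29.5 [0.4932 0.2019 0.1698] -10.991941987184875 0.7026692895623677 0.0
units x,y,z,rz [-27.14   4.48   0.27  -0.75]
[[315.8888 228.733 ]
 [315.7944 191.7821]]
160 .............##############################+.............
167 .............###########################+##+.............
174 .............###########################+##..............
181 .............###########################+##..............
188 .............##############################..............
195 .............+#############################..............
202 .............+###########..+++++..#########..............
209 ..............##########+++++++++++########..............
216 ..............#########.++++++++++++#######..............
223 ..............#########+++++++++++++###+###..............
230 ..............###+++++++++++++++++++++++###..............
237 ..............#############+++++###########..............
244 ..............#########################+###..............
251 +####.........#########################+###..........####
258 ###+..........+########################+##+...........###
265 ##+...........+########################+##+............+#
272 #..............########################+##..............+
279 ...............########################+##...............
286 ...............########################+##...............
293 +..............###++++++++++++++++++++++##...............
```

>>> jog_arm(moves=[-0.8, 0.17, 0, 0, 0, 0, 0.7, -1, 0.18, 0, 0, 0, 0, 0.7, -1, 0.18, 0, 0, 0, 0, 0.7, -1, 0.18, 0, 0, 0, 0, 0.7, -1, 0.18, 0, 0, 0, -0.1, 0.7, -1, 0.18, 0, 0, 0, -0.1, 0.7, -1, 0.18, 0, 0, 0, -0.1, 0.7, -1, 0.18, 0, 0, 0, -0.1, 0.7])

```text
t: 30.17
eef_pos: [0.4924, 0.0423, 0.1699]
tool_rot: [-0.0, 0.763, 0.647, -0.001]
contact_force: [1.0, -0.3, -0.7]
gripper_width: 0.698
grasp_force: 0.0
```

>>> jog_arm(moves=[-1, 0.17, 0, 0, 0, -0.1, 0.7, -1, 0.17, 0, 0, 0, -0.1, 0.7, -1, 0.17, 0, 0, 0, -0.1, 0.7, -1, 0.17, 0, 0, 0, 0, 0.7, -1, 0.17, 0, 0, 0, 0, 0.7, -1, 0.17, 0, 0, 0, 0, 0.7, -1, 0.17, 0, 0, 0, 0, 0.7, -1, 0.17, 0, 0, 0, 0, 0.7])

```text
t: 30.83
eef_pos: [0.4957, -0.1198, 0.1699]
tool_rot: [-0.0, 0.756, 0.655, -0.001]
contact_force: [-0.9, 0.3, -0.3]
gripper_width: 0.701
grasp_force: 0.0
```

>>> jog_arm(moves=[-1, 0.15, 0, 0, 0, 0, 0.7, -1, 0.15, 0, 0, 0, 0, 0.7, -1, 0.15, 0, 0, 0, 0, 0.7, -1, 0.15, 0, 0, 0, 0, 0.7, -1, 0.15, 0, 0, 0, 0, 0.7, -1, 0.15, 0, 0, 0, 0, 0.7, -1, 0.15, 0, 0, 0, 0, 0.7, -0.7, 0.1, 0, 0, 0, 0, 0.7])

```text
t: 31.5
eef_pos: [0.4963, -0.2765, 0.1699]
tool_rot: [-0.0, 0.756, 0.654, -0.001]
contact_force: [0.3, 0.3, 0.1]
gripper_width: 0.702
grasp_force: 0.0
```

```bash
python3 - <<'E'
from station import *
from h import *
c,o=look(read_camera,get_obs,'w17',(.4776,-.348,.165),-8,1)
P=proj(c,[(.4776,-.348,.088),(.4776,-.348,.004)]); print(P)
g=cv2.cvtColor(c['color'],cv2.COLOR_BGR2GRAY)
for r in range(230,340,5): print(r,''.join('#' if v>150 else ('+' if v>75 else '.') for v in g[r,260:370:2]))
E
```

```text
31.7 [ 0.4962 -0.2766  0.17  ] -8.234543984089159 0.7023448555020992 0.0
units x,y,z,rz [-3.67 -0.41  0.25 -0.06]
[[305.6405 298.4233]
 [308.0391 252.9697]]
230 ....####+######################################........
235 ....###########################################........
240 ....######################################+####........
245 ....######################################+####........
250 ....+#####################################+####........
255 ....+#####################################+####........
260 ....+#####################################+####........
265 .....#########################################+........
270 .....#########################################+........
275 .....##############+......+###################+........
280 .....###########.............+###########+####+........
285 .....#####+###+....+++++++.....#####++++++####.........
290 .....+####++##..++++++++++++++.+####++++++####.........
295 .....+###+++##....++++++++++++++####++++++####.........
300 .......######+....++++++++++++++############...........
305 ...................+++++++++++++.......................
310 .....................++.++++++.........................
315 .......................++..............................
320 .......................................................
325 .......................................................
330 .......................................................
335 .......................................................
```

>>> jog_arm(moves=[-1, -0.1, 0, 0, 0, 0, 0.7, -1, -0.1, 0, 0, 0, 0, 0.7, -1, -0.1, 0, 0, 0, 0, 0.7, -0.65, -0.1, 0.3, 0, 0, 0, 0.7, 0, 0, 1, 0, 0, 0, 0.7, 0, 0, 1, 0, 0, 0, 0.7, 0, 0, 1, 0, 0, 0, 0.7, 0, 0, 1, 0, 0, 0, 0.7])

```text
t: 32.37
eef_pos: [0.4792, -0.3438, 0.0834]
tool_rot: [-0.001, 0.755, 0.655, 0.0]
contact_force: [0.3, 0.0, 0.1]
gripper_width: 0.7
grasp_force: 0.0
```

>>> jog_arm(moves=[0, 0, 0.9, 0, 0, 0, 0.7, 0, 0, 0.4, 0, 0, 0, 0.6, 0, 0, 0, 0, 0, 0, 0.4, 0, 0, 0, 0, 0, 0, 0.3, 0, 0, 0, 0, 0, 0, 0.1, 0, 0, 0, 0, 0, 0, 0.1, 0, 0, 0, 0, 0, 0, 0.1, 0, 0, 0, 0, 0, 0, 0.1])

```text
t: 33.03
eef_pos: [0.4791, -0.3458, 0.0593]
tool_rot: [0.0, 0.756, 0.655, 0.0]
contact_force: [0.7, -0.1, -1.2]
gripper_width: 0.464
grasp_force: 39.2
```

>>> jog_arm(moves=[0, 0, 0, 0, 0, 0, 0.5, 0, 0, 0, 0, 0, 0, 0.6, 0, 0, 0, 0, 0, 0, 0.65, 0, 0, -0.35, 0, 0, 0, 0.65, 0, 0, 0, 0, 0, 0, 0.5, 0, 0, 0, 0, 0, 0, 0.4, 0, 0, 0, 0, 0, 0, 0.1, 0, 0, 0, 0, 0, 0, 0.1])

```text
t: 33.7
eef_pos: [0.4795, -0.3461, 0.0663]
tool_rot: [0.001, 0.756, 0.655, 0.0]
contact_force: [0.1, 0.4, 5.0]
gripper_width: 0.348
grasp_force: 39.1
```

>>> jog_arm(moves=[0, 0, 0, 0, 0, 0, 0.1, 0, 0, 0, 0, 0, 0, 0.1, 0, 0, 0, 0, 0, 0, 0.1, 0, 0, 0, 0, 0, 0, 0.1, 0, 0, 0, 0, 0, 0, 0.1, 0, 0, 0, 0, 0, 0, 0.1, 0, 0, 0, 0, 0, 0, 0.1, 0, 0, 0, 0, 0, 0, 0.1])

```text
t: 34.37
eef_pos: [0.4795, -0.3461, 0.0663]
tool_rot: [0.001, 0.756, 0.655, 0.0]
contact_force: [0.4, 0.4, 5.6]
gripper_width: 0.348
grasp_force: 39.1
```

>>> jog_arm(moves=[0, 0, -0.5, 0, 0, 0, 0.1, 0, 0, -1, 0, 0, 0, 0.1, 0, 0, -1, 0, 0, 0, 0.1, 0, 0, -1, 0, 0, 0, 0.1, 0.3, -0.05, -0.5, 0, 0, 0, 0.1, 0.6, -0.1, 0, 0, 0, 0, 0.1, 0.9, -0.15, 0, 0, 0, 0, 0.1, 1, -0.17, 0, 0, 0, 0, 0.1])

```text
t: 35.03
eef_pos: [0.4766, -0.2872, 0.1447]
tool_rot: [-0.001, 0.756, 0.655, -0.0]
contact_force: [-0.1, 0.1, -1.4]
gripper_width: 0.346
grasp_force: 39.8
```

>>> jog_arm(moves=[1, -0.17, 0, 0, 0, 0.1, 0.1, 1, -0.17, 0, 0, 0, 0.1, 0.1, 1, -0.17, 0, 0, 0, 0.1, 0.1, 1, -0.17, 0, 0, 0, 0.1, 0.1, 1, -0.17, 0, 0, 0, 0.1, 0.1, 1, -0.17, 0, 0, 0, 0.1, 0.1, 1, -0.17, 0, 0, 0, 0, 0.1, 1, -0.17, 0, 0, 0, 0, 0.1])

```text
t: 35.7
eef_pos: [0.4756, -0.124, 0.1445]
tool_rot: [-0.001, 0.769, 0.639, -0.001]
contact_force: [0.2, -0.1, -1.7]
gripper_width: 0.348
grasp_force: 39.8
```

>>> jog_arm(moves=[1, -0.17, 0, 0, 0, 0, 0.1, 1, -0.17, 0, 0, 0, 0, 0.1, 1, -0.17, 0, 0, 0, 0, 0.1, 1, -0.17, 0, 0, 0, 0, 0.1, 1, -0.17, 0, 0, 0, 0, 0.1, 1, -0.17, 0, 0, 0, 0, 0.1, 1, -0.17, 0, 0, 0, 0, 0.1, 0.7, -0.12, 0, 0, 0, 0, 0.1])

```text
t: 36.37
eef_pos: [0.4778, 0.0326, 0.1444]
tool_rot: [-0.001, 0.768, 0.64, -0.001]
contact_force: [0.3, 0.4, -1.5]
gripper_width: 0.35
grasp_force: 39.8
```

```bash
python3 - <<'E'
from station import *
from h import *
c,o=look(read_camera,get_obs,'w18',(.4775,.128,.0665),-10.9,1)
zb=.004+o['eef_pos'][2]-.0663
g=cv2.cvtColor(c['color'],cv2.COLOR_BGR2GRAY)
for r in range(100,330,7): print(r,''.join('#' if v>235 else('o' if v>200 else ('+' if v>75 else '.')) for v in g[r,230:400:2]))
print('zb',zb,proj(c,[(.4775,.1236,.036),(.4843,.1587,.036),(.4707,.0886,.036)]))
E
```

```text
36.5667 [0.4782 0.0325 0.1446] -10.491400345386444 0.34798756039360246 39.831057864648756
units x,y,z,rz [ 4.69 -0.9   3.9   0.1 ]
100 .....+##o+++o######################################o+#####...........................
107 ......##o++++######################################o+####o...........................
114 ......###++++######################################o+####+...........................
121 ......o##++++o#####################################o+####+...........................
128 ......+##################################################+...........................
135 .......++++++++++++++++++++++++++++++++++++++++++++++++++............................
142 .....................................................................................
149 .....................................................................................
156 .....................................................................................
163 .....................................................................................
170 .................................................................
[... 1387 characters left out ...]
....+####++................+.+++++++++++++++++++...++####+...........+###
289 ......+++++++.....+##++......................++++++++++++++++..++o#o.......+++++.....
296 ....................+++.......................++++++++++++++...+++...................
303 .....................++.........................+++++++++++....++....................
310 .....................++...........................++++++++++...++....................
317 .....................+++............................+###+++++..++....................
324 ....................++++............................+###++++++++++...................
zb 0.08227199451995687 [[292.0582  78.7249]
 [291.5307  23.9039]
 [292.5088 128.8749]]
```

```bash
python3 - <<'E'
from station import *
from h import *
np.set_printoptions(precision=4,suppress=True)
c=read_camera('wrist')
e=plane(c,[(318,195.5)],.0823)[0]; y=np.array([.185,.983]); ctr=e[:2]-.0205*y; print(e,ctr)
d=np.array([.4775,.1236])-ctr; print('x,y units',d@y/.02,d@np.array([.983,-.185])/.02)
print(plane(c,[(244,131),(345,131)],.036))
E
```

```text
[0.4826 0.0444 0.0823] [0.4788 0.0242]
x,y units 4.873071508447714 -0.9825645719924402
[[0.4344 0.0924 0.036 ]
 [0.51   0.0784 0.036 ]]
```

>>> jog_arm(moves=[1, -0.19, 0, 0, 0, 0, 0.1, 1, -0.19, 0, 0, 0, 0.1, 0.1, 1, -0.19, 0, 0, 0, 0, 0.1, 1, -0.19, 0, 0, 0, 0, 0.1, 0.8, -0.16, 0, 0, 0, 0, 0.1, 0, 0, 0.6, 0, 0, 0, 0.1, 0, 0, 0.7, 0, 0, 0, 0.1, 0, 0, 0.7, 0, 0, 0, 0.1])

```text
t: 37.28
eef_pos: [0.4795, 0.1261, 0.1048]
tool_rot: [0.0, 0.772, 0.636, -0.0]
contact_force: [0.8, 0.5, -1.8]
gripper_width: 0.349
grasp_force: 39.9
```

```bash
python3 - <<'E'
from station import *
from h import *
c,o=look(read_camera,get_obs,'w19',(.4775,.13,.0665),-10.9,1)
print('zb',.004+o['eef_pos'][2]-.0663,o['contact_force'],proj(c,[(.4843,.1590,.036),(.4775,.1236,.004)]))
g=cv2.cvtColor(c['color'],cv2.COLOR_BGR2GRAY); print(g[140:215,318])
for r in (175,215): print(r,''.join('#' if v>235 else('o' if v>200 else ('+' if v>75 else '.')) for v in g[r,230:400:2]))
E
```

```text
37.4833 [0.4784 0.1255 0.1041] -11.112714766680545 0.34795815425476845 39.83266236697091
units x,y,z,rz [ 0.22 -0.09  1.88 -0.05]
zb 0.04175602464260536 [ 0.4845 -0.4624 -2.4123] [[314.2842 164.6806]
 [314.72   203.5009]]
[255 255 252 242 241 241 242 241 241 242 242 242 242 243 238 192 144 133
 134 134 141 195 242 244 239 208 153 190 241 242 241 240 241 240 241 240
 240 240 240 240 240 240 240 240 240 241 240 241 240 241 240 240 240 240
 236 227 224 226 226 226 226 226 225 226 226 226 226 226 227 227 227 227
 227 227 227]
175 .............####+++o##########################################+++o###+..............
215 ..............+###+++o###ooooooooooooooooooooooooooooooooooooo#+++#o#+...............
```

>>> jog_arm(moves=[0.25, -0.03, 0, 0, 0, 0, 0.1, 0, 0, 0.6, 0, 0, 0, 0.1, 0, 0, 0.5, 0, 0, 0, 0.1, 0, 0, 0.4, 0, 0, 0, 0.1, 0, 0, 0.2, 0, 0, 0, 0.1, 0, 0, 0.05, 0, 0, 0, 0.1, 0, 0, 0, 0, 0, 0, 0.1, 0, 0, 0, 0, 0, 0, 0.1])

```text
t: 38.15
eef_pos: [0.4802, 0.1322, 0.0708]
tool_rot: [0.0, 0.772, 0.636, 0.0]
contact_force: [0.2, 0.2, -0.6]
gripper_width: 0.346
grasp_force: 39.9
```

```bash
python3 - <<'E'
from station import *
from h import *
c,o=look(read_camera,get_obs,'w20',(.4775,.13,.0665),-10.9,1); print(o['contact_force'])
E
```

```text
38.35 [0.4803 0.1324 0.071 ] -10.988906337882208 0.3438746525950259 39.90265644650208
units x,y,z,rz [-0.14 -0.12  0.22 -0.02]
[ 0.0214 -0.4658 -0.9275]
```

>>> jog_arm(moves=[0, 0, 0.1, 0, 0, 0, 0.1, 0, 0, 0.1, 0, 0, 0, 0.1, 0, 0, 0, 0, 0, 0, 0.1, 0, 0, 0, 0, 0, 0, 0.4, 0, 0, 0, 0, 0, 0, 0.5, 0, 0, 0, 0, 0, 0, 0.6, 0, 0, 0, 0, 0, 0, 0.7, 0, 0, 0, 0, 0, 0, 0.7])

```text
t: 39.02
eef_pos: [0.4801, 0.1324, 0.0668]
tool_rot: [-0.0, 0.772, 0.636, 0.0]
contact_force: [0.0, 0.3, -0.4]
gripper_width: 0.703
grasp_force: 0.0
```

>>> jog_arm(moves=[0, 0, -0.3, 0, 0, 0, 0.7, 0, 0, -0.7, 0, 0, 0, 0.7, 0, 0, -1, 0, 0, 0, 0.7, 0, 0, -1, 0, 0, 0, 0.7, 0, 0, -1, 0, 0, 0, 0.7, 0, 0, -1, 0, 0, 0, 0.7, 0, 0, -1, 0, 0, 0, 0.7, 0, 0, -1, 0, 0, 0, 0.7])

```text
t: 39.68
eef_pos: [0.4799, 0.132, 0.208]
tool_rot: [-0.0, 0.772, 0.636, 0.0]
contact_force: [1.1, 0.6, 0.5]
gripper_width: 0.698
grasp_force: 0.0
```

>>> jog_arm(moves=[-0.5, 0, -1, 0, 0, 0, 0.7, -1, 0, -1, 0, 0, 0, 0.7, -1, 0, -1, 0, 0, 0, 0.7, -1, 0, -1, 0, 0, 0, 0.7, -1, 0, -1, 0, 0, 0, 0.7, -1, 0, -0.5, 0, 0, 0, 0.7, 0, 0, 0, 0, 0, 0, 0.7, 0, 0, 0, 0, 0, 0, 0.7])

```text
t: 40.35
eef_pos: [0.4591, 0.0233, 0.3175]
tool_rot: [-0.0, 0.772, 0.635, 0.001]
contact_force: [0.0, 1.1, -0.1]
gripper_width: 0.699
grasp_force: 0.0
```

```bash
python3 - <<'E'
from station import *
from h import *
c,o=look(read_camera,get_obs,'w21',(.4775,.13,.0665),-10.9,1)
s=read_camera('side'); d=read_camera('scene'); f=lambda i,x,y,w,h:cv2.resize(i[y:y+h,x:x+w],(400,300),interpolation=cv2.INTER_CUBIC)
cv2.imwrite('pics/final.png',np.vstack([np.hstack([f(s['color'],200,100,160,120),f(d['color'],345,140,160,120)]),np.hstack([f(c['color'],200,0,240,180),f(s['color'],300,210,160,140)])]))
E
```

```text
40.55 [0.4588 0.0249 0.3164] -10.911338452647227 0.7000006531101594 0.0
units x,y,z,rz [ 5.35 -0.06 12.49 -0.  ]
```

View pics/final.png

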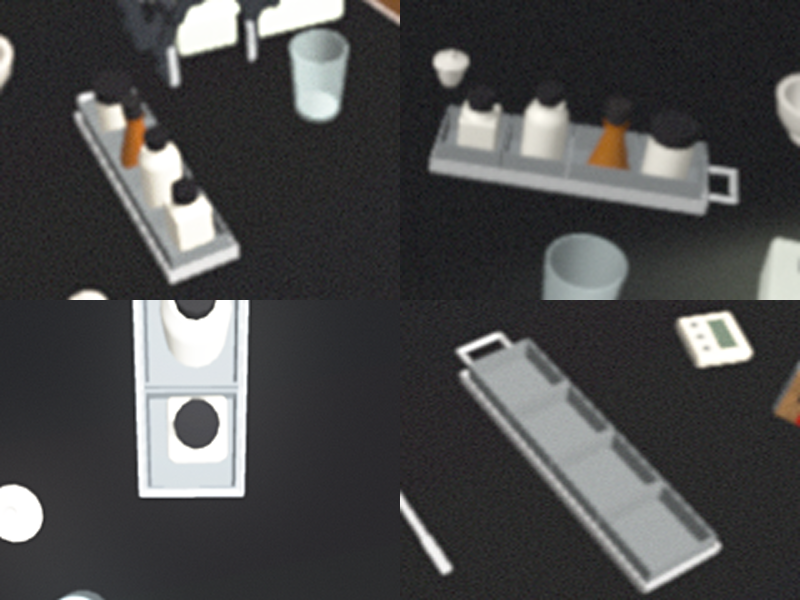

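All four containers stand upright in the right order from the handle at (722,185) of the composite: jar, flask, tall bottle, square bottle. The full carrier is empty and the gripper is clear.

```bash
python3 -c "
from station import *
print(hand_in())"
```

```text
the job is handed in; nothing more can be done
None
```

The job is handed in at about 40 s of the 112 s allowed: the last pictures show all four containers upright in the other carrier, in the same order from the handle (jar, flask, tall bottle, square bottle).

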